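# Feed the panel trimmer's back gauge two turns and seat the panel against it

## Task

On the panel trimmer, turn the hand crank clockwise (seen from above): it first swings free through its slack, and from the moment you feel the drive catch and the crank turn heavily, give it exactly two full turns, no more. Then let go of the crank and slide the wooden panel along the bed, gently, until its long edge lies flush against the steel back gauge, leaving the things standing around where they are.

Things in the scene. Friction and masses are not known exactly. Their poses are not given: they have to be found in the camera images.
- bed_top (a point): Trimmer bed: fixed aluminium plate 260 mm (x) by 240 mm (y), 20 mm thick; this point is the centre of its upper face. x axis: from the open near edge towards the back gauge; z up. A grey gear housing (92 x 96 mm, 86 mm high above the table) stands against its +y side, the crank on top. The bed's place and yaw (up to 13 degrees) differ in every run.
- crank_hub (a point): Point on the crank's upright turning axis at the upper face of the crank arm, 98 mm above the table (the hub nut rises 4 mm higher). x axis: along the arm to the knob. The crank turns without end; to be turned clockwise seen from above (its yaw falls). Slack before the drive catches: a fifth to four fifths of a turn, shown by nothing, only felt.
- crank_knob (a point): Black upright round knob on the end of the crank arm, 24 mm across, 44 mm tall, 50 mm from the turning axis; this point is its centre, 22 mm below its top, 120 mm above the table. It spins freely on its pin: a hand holding it need not turn. Round the circle it takes under 1 N in the slack, 5 to 10 N once the drive has caught. The drive stays put when let go.
- gauge_face (a point): Centre of the near face of the back gauge, a plain steel bar 190 mm long (y), 16 mm thick, 36 mm high, that stands 1 mm over the bed. Its x axis points away from the panel, along the bed's x. Each loaded turn of the crank feeds it 1.5 mm towards the near edge; it cannot be pushed by hand.
- panel: Loose plywood panel lying on the bed, 100 mm (x, towards the gauge) by 140 mm (y) by 22 mm thick, 150 to 300 g; origin at the centre of its underside. Its +x side is to lie against the gauge. It starts 25 to 55 mm from the gauge, turned up to 6 degrees. Pushed at mid-width it may stop short on one corner; a push on the lagging side squares it.
- gauge: The same back gauge bar as a body; origin at the foot of its near face, middle of its length, on the bed.
- crank: The crank arm and hub with its knob; origin on the turning axis at the arm's underside.
- tape: Bystander: roll of paper tape, 40 mm across, 18 mm high, lying on the bed behind the gauge; origin under its centre.
- glue: Bystander: white glue bottle, 48 mm across, 130 mm tall, upright on the table at the bed's -y side; origin under its centre.
- sander: Bystander: cork sanding block 110 x 50 x 32 mm lying on the table beyond the gear housing; origin under its centre.
- jar: Bystander: glass jar of paint brushes, 76 mm across, about 175 mm tall with brushes, standing behind the gear housing; origin under its centre.

How it is judged (in metres and radians):
On the way, in this order (a step that is already met when the one before it is completed fails the run):
1. the gauge has been fed by exactly two loaded turns of the crank (within 0.12 turn) (distance of gauge_face from where it was at the start of the episode between 0.00282 and 0.00318 m), for 0.3 s.
2. the panel lies flush against the gauge (x of panel in the frame of gauge_face between -0.052 and -0.047 m and angle between the x axis of panel and the x axis of gauge_face, either way round below 0.035 rad and y of panel in the frame of gauge_face between -0.04 and 0.04 m and z of panel in the frame of bed_top between -0.003 and 0.003 m), for 0.2 s.
At the end, for the whole second after the job is handed in: The gauge stands where two loaded turns put it (within 0.12 turn, that is 2.82 to 3.18 mm from its start); the panel lies flat on the bed with its long edge against the gauge (gap under 2 mm, within 2 degrees, centred on it within 40 mm), crank and panel at rest (all of step 1 and all of step 2 and linear speed of panel below 0.01 m/s and angular speed of crank below 0.05 rad/s); the robot touches nothing.
It fails at once if the crank is turned on past two loaded turns (more than 2.12) (distance of gauge_face from where it was at the start of the episode above 0.00318 m).
It fails at once if the panel is jammed against the gauge with more than 25 N (contact force between panel and gauge above 25 N).
It fails at once if a bystander by the trimmer is shifted more than 20 mm (distance of any of tape, glue, sander, jar from where it was at the start of the episode above 0.02 m).
It also fails if it takes over 72 s, if anything falls off the work surface, if the arm or the gripper's body presses on something with over 40 N, if the wrist force passes 120 N, or if a joint passes its speed limit or range.

## Robot

A 6-joint arm with a two-finger parallel gripper is mounted at the origin on the work surface. World frame = base frame: x ahead of the robot, y to its left, z up, the work surface at z = 0. Lengths are in mm, angles in degrees, forces in N, time in s.
With the tool pointing down it reaches from about 325 to 775 mm from the base axis. Payload 9.3 kg.
Tool frame: the origin (TCP) lies midway between the tips of the shut fingers; the grasp point (between the pads) lies 19 mm behind it; z points along the fingers, y is the line along which they close (so a half turn about z gives the same grasp; the last joint's range is limited). The gripper opens to 85 mm and grips with 20 to 120 N. Pads are 22 mm wide; open, the fingers measure 114 mm over their backs; the gripper's body (76 mm by 85 mm) begins 54 mm behind the grasp point. The pads swing forward as they close: fully open they stand 13 mm farther back than shut.
Start: joints at [-77.04, 14.817, 1.232, 76.415, 0, 81.257], TCP at [203.386, -511.009, 196.779] pointing down, gripper open.
Joint ranges: [-174.27, 174.27], [-52.1, 104.24], [-59.71, 78.15], [-110.17, 111.67], [-87.03, 83.33], [-180, 180]. Speed limits (degrees/s): [127.2, 127.2, 159.86, 180, 180, 180].

## Interface

Orientations are given as [roll, pitch, yaw] about the fixed x, y, z axes, in that order (R = Rz(yaw) Ry(pitch) Rx(roll)).
In Python, from bench import r, optics, order, finder gives the robot as it stands. The module is installed in compiled form; this text tells all that it offers.
- The arm moves only by the tool carry_out, never from a script. Its argument "motion" is a list of rows, each an object of numbers: "jaw": the gripper command: -1 is fully open, 1 is shut, values between are in proportion; "x", "y", "z": the shift along the tool's x, y, z in m; "ax", "ay", "az": the turn, a rotation vector about the tool's x, y, z in rad. In form: [{"jaw": .., "x": .., "y": .., "z": .., "ax": .., "ay": .., "az": ..}, ...]. A call has 1 to 20 rows; each row is the pose to reach, as a shift and turn from the pose commanded when the call began, along the tool's axes at that moment; what a row does not reach only later rows make up. A row lasts 1/12 s, in which the tool goes at most 41.7 mm and 7.16 degrees, less where a joint would pass 70% of its speed; a pose out of reach is approached as far as the arm can. A call with a gripper value outside its range is refused whole. The fingers move at their own pace and stop on an object; "force" is the grip in N (left out, the last holds). Time passes only in rows, so rows that repeat a pose let the fingers close. It gives the time, the measured TCP pose, the force, the opening and the grip force at its end, in the units of the state.
- r.observe(): the state, without advancing time (a new reading comes with each control period).
- optics.camera(name): name is "side" or "top"; returns a dict with "pixels" (480x640x3 uint8, red, green, blue), "fovy" (degrees; the focal length in pixels is half the picture's height over the tangent of half this angle, whatever the lens; pixels are square), "cx", "cy" (the principal point, pixels), "origin" and "orientation" of the camera in the world. Camera axes: x right, y down, z forward; pixel columns grow to the right and rows downward; lengths in mm; the calibration is good to about 2 mm. A picture is of the moment at which its call begins. There is no depth.
- order.finish_job(): hands the job in; it is judged then, once.
Trained networks look in the newest picture that a camera, given by its name, has taken for a name from the list of things; names that differ only in an ending like _2 or _b are one class to them, and where a whole thing is asked for, a point or a joint stands for the part that bears it (a point fixed in the world has none). Each returns a list of dicts, best first, with "p" (0 to 1); they miss things now and then, are a little off and sometimes report something else, mostly with a low value. They report only what shows in the picture. A call takes as long as a camera call.
- finder.search_frame(camera, query): "point" ([column, row] in pixels, amid what is visible of it).
- finder.masks_of(camera, query): "region" (480x640 bool, what is visible of it) and "point" ([column, row] in pixels, amid what is visible of it).
- finder.tip_of(camera, query): "point" ([column, row] in pixels: a listed point, or the origin of a listed thing).
The state is a dict: "clock": time; "qpos": joint angles; "joint_vel": joint speeds; "effort": joint torques, N m; "eef_pos": TCP position; "ee_rot": TCP orientation; "force": force on the tool from outside, world axes, zero at the start; "moment": the same for the moment, N m; "grip_width": finger opening in mm; "grip_force": force on a finger pad.
Only numpy, scipy, OpenCV 4.12 (cv2) and the standard library are available. Lean on these libraries where they do the work, as an engineer would, in place of code of your own. Each camera call takes 0.05 s, during which the arm holds its last target. There are 200 camera calls.

## Working session

There is one attempt and no reset: what is moved stays moved. The work goes in short steps, Python scripts to look and compute and a tool call to move; the robot and the scene stay as the last step left them, time stands still between calls to the robot, and variables do not carry over. Pictures are saved under pics/ and viewed, at most 11 in all, crops included, and the job is handed in when it is done.

Besides the shell and the picture viewer there is one more tool, called after "Request:" by a JSON object that holds its "fn" and its "kwargs", one argument or row to a line. carry_out: Moves the arm, as the interface text tells. Its arguments: {"type":"object","properties":{"motion":{"type":"array","items":{"type":"object","properties":{"jaw":{"type":"number"},"x":{"type":"number"},"y":{"type":"number"},"z":{"type":"number"},"ax":{"type":"number"},"ay":{"type":"number"},"az":{"type":"number"}}}},"force":{"type":"number"}},"required":["motion"]}

```bash
mkdir -p pics
cat > h.py <<'E'
import numpy as np, cv2
from bench import r, optics, order, finder
from scipy.spatial.transform import Rotation as R
def cam(n):
    c=optics.camera(n); return c
def rot(c):
    o=np.array(c["orientation"],float)
    return o if o.shape==(3,3) else R.from_euler('xyz',o,degrees=True).as_matrix()
def ray(c,p):
    f=240/np.tan(np.radians(c["fovy"]/2))
    d=rot(c)@np.array([(p[0]-c["cx"])/f,(p[1]-c["cy"])/f,1]); return np.array(c["origin"],float),d
def atz(c,p,z):
    o,d=ray(c,p); return o+d*(z-o[2])/d[2]
def proj(c,P):
    f=240/np.tan(np.radians(c["fovy"]/2)); q=rot(c).T@(np.array(P)-c["origin"]); return [c["cx"]+f*q[0]/q[2],c["cy"]+f*q[1]/q[2]]
def save(c,n): cv2.imwrite(f"pics/{n}.png",c["pixels"][:,:,::-1])
E
python3 - <<'E'
from h import *
for n in ["top","side"]:
    c=cam(n); save(c,n+"0"); print(n,c["fovy"],c["cx"],c["cy"],c["origin"],c["orientation"])
    for q,z in [("bed_top",20),("crank_hub",98),("crank_knob",120),("gauge_face",39),("panel",20),("gauge",20),("crank",90),("tape",20),("glue",0),("sander",0),("jar",0)]:
        t=finder.tip_of(n,q)[:1]
        for k in t: print(q,round(k["p"],2),np.round(k["point"]),np.round(atz(c,k["point"],z)))
print(r.observe())
E
```

```text
top 54.489528891813265 317.75493535313234 237.37912096458678 [434.57358373   5.34758877 885.7825595 ] [-168.99829299   -0.3819139   -91.32935911]
bed_top 0.74 [322. 255.] [568. -11.  20.]
crank_hub 0.82 [223. 261.] [550. 159.  98.]
crank_knob 0.59 [200. 237.] [589. 193. 120.]
gauge_face 0.83 [320. 225.] [623.  -9.  39.]
panel 0.69 [331. 273.] [534. -27.  20.]
gauge 0.95 [320. 224.] [629.  -8.  20.]
crank 0.83 [225. 261.] [551. 157.  90.]
tape 0.7 [335. 200.] [676. -40.  20.]
glue 0.68 [422. 259.] [ 561. -203.    0.]
sander 0.65 [179. 318.] [458. 259.   0.]
jar 0.9 [174. 194.] [699. 276.   0.]
side 43.12721588560939 326.85412599279033 234.74367035661695 [ 296.3276124  -557.13048947  838.99093768] [-1.38258629e+02 -5.27960869e-02 -2.85340555e+01]
bed_top 0.95 [320. 287.] [580. -14.  20.]
crank_hub 0.66 [260. 196.] [554. 158.  98.]
crank_knob 0.85 [272. 167.] [595. 193. 120.]
gauge_face 0.64 [350. 267.] [638. -12.  39.]
panel 0.79 [304. 299.] [544. -23.  20.]
gauge 0.91 [349. 274.] [636. -13.  20.]
crank 0.96 [260. 198.] [555. 162.  90.]
tape 0.77 [378. 277.] [676. -42.  20.]
glue 0.89 [375. 386.] [ 572. -204.    0.]
jar 0.6 [302. 168.] [698. 286.  -0.]
{'clock': 1.2, 'qpos': array([-7.70409436e+01,  1.48172953e+01,  1.23129097e+00,  7.64148556e+01,
       -1.75792011e-03,  8.12554637e+01]), 'joint_vel': array([-0.13564124,  0.02212099, -0.09490695,  0.0856329 , -0.04752189,
        0.03168156]), 'effort': array([-7.44924782e-04, -5.55390966e+01,  3.44748688e+01,  9.79300094e-04,
       -3.55764614e-04, -7.13115114e-06]), 'eef_pos': array([ 203.36707941, -511.01506388,  196.76905822]), 'ee_rot': array([-1.79998883e+02,  1.60674558e-03,  2.17035927e+01]), 'force': array([ 0.08205105, -0.1931624 ,  0.61883597]), 'moment': array([-0.02130509, -0.07026171, -0.05081268]), 'grip_force': 0.0, 'grip_width': 85.35357181495345}
```

View pics/top0.png

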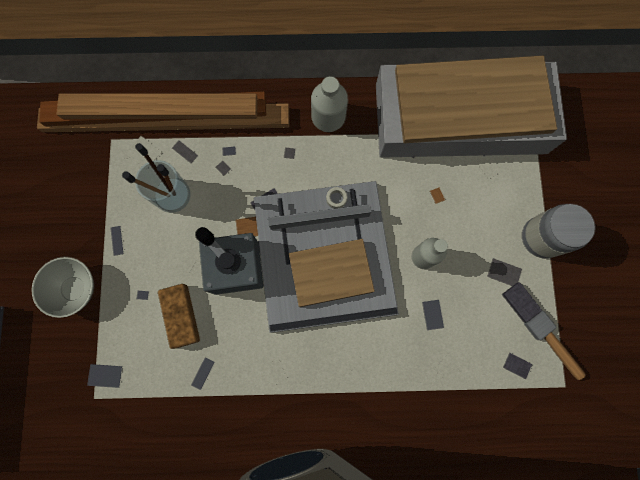

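View pics/side0.png

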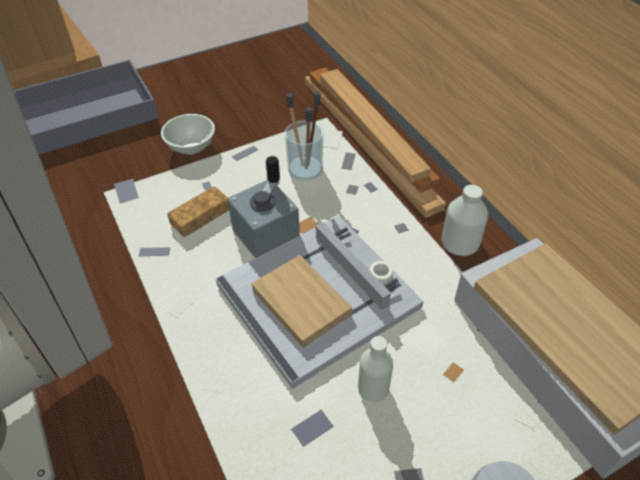

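Top view: the knob tip is near (205,236) and the hub near (228,260). The gauge bar runs from (272,218) to (375,208), and the panel is centred around (332,273). The side view agrees: knob (272,167), hub (261,198). Next I refine these.

Run:
```python
from h import *
from scipy.optimize import least_squares
qs={"crank_hub":98,"crank_knob":120,"gauge_face":39,"bed_top":20,"panel":20,"tape":20,"jar":0,"glue":0}
obs={q:[] for q in qs}
for i in range(4):
  for n in ["top","side"]:
    c=cam(n)
    for q in qs:
        t=finder.tip_of(n,q)
        if t and t[0]["p"]>.5: obs[q].append((n,atz(c,t[0]["point"],qs[q])[:2],c,t[0]["point"]))
for q in qs:
  for n in ["top","side"]:
    a=np.array([o[1] for o in obs[q] if o[0]==n]); 
    if len(a): print(q,n,np.round(a.mean(0),1),np.round(a.std(0),1),len(a))
for n in ["top","side"]:
    c=cam(n)
    for q,z in [("panel",42),("gauge",57)]:
        m=finder.masks_of(n,q)
        if not m: continue
        m=m[0]; k=np.argwhere(m["region"])[:,::-1]
        P=np.array([atz(c,p,z)[:2] for p in k],np.float32)
        (cx,cy),(w,h),a=cv2.minAreaRect(P); print(n,q,round(m["p"],2),cx,cy,w,h,a, P.mean(0))
```

```text
crank_hub top [553.7 155.8] [0.8 2.2] 4
crank_hub side [555.2 151.9] [2.7 2.9] 4
crank_knob top [590.9 185.8] [1.4 3.2] 3
crank_knob side [593.9 195.1] [2.3 0.1] 2
gauge_face top [625.1  -9.4] [1.1 4.5] 4
gauge_face side [636.4 -11. ] [3.3 2.3] 4
bed_top top [569.2 -16.3] [4.2 0.6] 4
bed_top side [575.3 -14.8] [1.1 2.7] 4
panel top [532.  -27.1] [1.  0.9] 4
panel side [540.1 -24.2] [2.3 3.1] 4
tape top [679.9 -40.3] [2.5 2.2] 4
tape side [677.1 -39.7] [0.8 4.4] 4
jar top [701.4 285.9] [0. 0.] 1
jar side [700. 279.] [3.4 5.9] 4
glue top [538.7 -90.2] [ 46.1 203.7] 4
glue side [ 569.1 -205.2] [1.  2.7] 4
top panel 0.63 533.7214965820312 -26.034149169921875 100.89159393310547 139.9895477294922 9.726910591125488 [533.1626   -26.023699]
top gauge 0.97 647.5186157226562 -5.531379699707031 50.21782684326172 187.0780487060547 6.0608978271484375 [636.04565    -5.8044715]
side panel 0.9 534.1450805664062 -31.921302795410156 107.59971618652344 150.64089965820312 9.548030853271484 [533.7036  -35.08291]
side gauge 0.66 646.4405517578125 -15.721603393554688 59.61477279663086 204.45521545410156 6.506685733795166 [636.22186  -22.627184]
```

Request:
{"fn": "carry_out", "kwargs": {
  "motion": [
    {"jaw":-1,"x":0.6217,"y":-0.5103,"z":-0.005,"az":-1.192},
    {"jaw":-1,"x":0.6217,"y":-0.5103,"z":-0.005,"az":-1.192},
    {"jaw":-1,"x":0.6217,"y":-0.5103,"z":-0.005,"az":-1.192},
    {"jaw":-1,"x":0.6217,"y":-0.5103,"z":-0.005,"az":-1.192},
    {"jaw":-1,"x":0.6217,"y":-0.5103,"z":-0.005,"az":-1.192},
    {"jaw":-1,"x":0.6217,"y":-0.5103,"z":-0.005,"az":-1.192},
    {"jaw":-1,"x":0.6217,"y":-0.5103,"z":-0.005,"az":-1.192},
    {"jaw":-1,"x":0.6217,"y":-0.5103,"z":-0.005,"az":-1.192},
    {"jaw":-1,"x":0.6217,"y":-0.5103,"z":-0.005,"az":-1.192},
    {"jaw":-1,"x":0.6217,"y":-0.5103,"z":-0.005,"az":-1.192},
    {"jaw":-1,"x":0.6217,"y":-0.5103,"z":-0.005,"az":-1.192},
    {"jaw":-1,"x":0.6217,"y":-0.5103,"z":-0.005,"az":-1.192},
    {"jaw":-1,"x":0.6217,"y":-0.5103,"z":-0.005,"az":-1.192},
    {"jaw":-1,"x":0.6217,"y":-0.5103,"z":-0.005,"az":-1.192},
    {"jaw":-1,"x":0.6217,"y":-0.5103,"z":-0.005,"az":-1.192},
    {"jaw":-1,"x":0.6217,"y":-0.5103,"z":-0.005,"az":-1.192},
    {"jaw":-1,"x":0.6217,"y":-0.5103,"z":-0.005,"az":-1.192},
    {"jaw":-1,"x":0.6217,"y":-0.5103,"z":-0.005,"az":-1.192},
    {"jaw":-1,"x":0.6217,"y":-0.5103,"z":-0.005,"az":-1.192},
    {"jaw":-1,"x":0.6217,"y":-0.5103,"z":-0.005,"az":-1.192}
  ]
}}

```text
$.motion[0]: bad value
```

Run:
```python
from h import *
a=cv2.imread("pics/top0.png")[215:305,180:280]; b=cv2.imread("pics/side0.png")[145:235,220:320]
cv2.imwrite("pics/crop.png",np.vstack([cv2.resize(x,None,fx=5,fy=3.3,interpolation=cv2.INTER_CUBIC) for x in (a,b)]) if 0 else np.hstack([cv2.resize(x,(400,360),interpolation=cv2.INTER_CUBIC) for x in (a,b)]))
```

Request:
{"fn": "carry_out", "kwargs": {
  "motion": [
    {"jaw":-1,"x":0.0,"y":-0.04,"z":0.0,"ax":0,"ay":0,"az":-0.12},
    {"jaw":-1,"x":0.0,"y":-0.08,"z":0.0,"ax":0,"ay":0,"az":-0.24}
  ]
}}

```text
clock: 5.27
eef_pos: [173.7, -436.6, 195.4]
ee_rot: [-179.9, -0.0, 35.8]
force: [0.5, 0.3, 0.8]
grip_width: 85.5
grip_force: 0.0
```

View pics/crop.png

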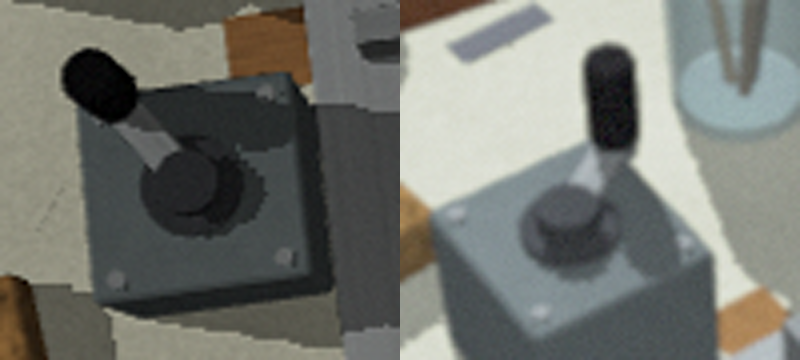

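The crop shows the knob's top disc near (203,234) in the top view and the hub nut near (225.5,260.5). In the side view the knob's mid-height is near (272.5,169) and the nut near (262,197).

Run:
```python
from h import *
t=cam("top"); s=cam("side")
print(atz(t,(203,234.25),142),atz(t,(206.75,238),98),atz(s,(272.5,145+97/4),120))
print(atz(t,(225.5,260.5),102),atz(s,(262,197),102))
```

```text
[588.28641509 183.36363607 142.        ] [590.65986202 187.30601512  98.        ] [593.09581392 187.0314024  120.        ]
[550.31397276 153.80760729 102.        ] [554.50527507 150.02590055 102.        ]
```

Request:
{"fn": "carry_out", "kwargs": {
  "motion": [
    {"jaw":-1,"x":0.2,"y":-0.2,"z":-0.005,"az":-0.12},
    {"jaw":-1,"x":0.4,"y":-0.3,"z":-0.005,"az":-0.24},
    {"jaw":-1,"x":0.4,"y":-0.3,"z":-0.005,"az":-0.36},
    {"jaw":-1,"x":0.4,"y":-0.3,"z":-0.005,"az":-0.48},
    {"jaw":-1,"x":0.4,"y":-0.3,"z":-0.005,"az":-0.6},
    {"jaw":-1,"x":0.4,"y":-0.3,"z":-0.005,"az":-0.72},
    {"jaw":-1,"x":0.4,"y":-0.3,"z":-0.005,"az":-0.84},
    {"jaw":-1,"x":0.4,"y":-0.3,"z":-0.005,"az":-0.946},
    {"jaw":-1,"x":0.4,"y":-0.3,"z":-0.005,"az":-0.946},
    {"jaw":-1,"x":0.4,"y":-0.3,"z":-0.005,"az":-0.946},
    {"jaw":-1,"x":0.4,"y":-0.3,"z":-0.005,"az":-0.946},
    {"jaw":-1,"x":0.4,"y":-0.3,"z":-0.005,"az":-0.946},
    {"jaw":-1,"x":0.4,"y":-0.3,"z":-0.005,"az":-0.946},
    {"jaw":-1,"x":0.4,"y":-0.3,"z":-0.005,"az":-0.946},
    {"jaw":-1,"x":0.4,"y":-0.3,"z":-0.005,"az":-0.946}
  ]
}}

```text
$.motion[0]: bad value
```

Request:
{"fn": "carry_out", "kwargs": {
  "motion": [
    {"jaw":-1,"x":0.701,"y":-0.265,"z":-0.005,"ax":0,"ay":0,"az":-0.952},
    {"jaw":-1,"x":0.701,"y":-0.265,"z":-0.005,"ax":0,"ay":0,"az":-0.952},
    {"jaw":-1,"x":0.701,"y":-0.265,"z":-0.005,"ax":0,"ay":0,"az":-0.952},
    {"jaw":-1,"x":0.701,"y":-0.265,"z":-0.005,"ax":0,"ay":0,"az":-0.952},
    {"jaw":-1,"x":0.701,"y":-0.265,"z":-0.005,"ax":0,"ay":0,"az":-0.952},
    {"jaw":-1,"x":0.701,"y":-0.265,"z":-0.005,"ax":0,"ay":0,"az":-0.952},
    {"jaw":-1,"x":0.701,"y":-0.265,"z":-0.005,"ax":0,"ay":0,"az":-0.952},
    {"jaw":-1,"x":0.701,"y":-0.265,"z":-0.005,"ax":0,"ay":0,"az":-0.952},
    {"jaw":-1,"x":0.701,"y":-0.265,"z":-0.005,"ax":0,"ay":0,"az":-0.952},
    {"jaw":-1,"x":0.701,"y":-0.265,"z":-0.005,"ax":0,"ay":0,"az":-0.952},
    {"jaw":-1,"x":0.701,"y":-0.265,"z":-0.005,"ax":0,"ay":0,"az":-0.952},
    {"jaw":-1,"x":0.701,"y":-0.265,"z":-0.005,"ax":0,"ay":0,"az":-0.952},
    {"jaw":-1,"x":0.701,"y":-0.265,"z":-0.005,"ax":0,"ay":0,"az":-0.952},
    {"jaw":-1,"x":0.701,"y":-0.265,"z":-0.005,"ax":0,"ay":0,"az":-0.952},
    {"jaw":-1,"x":0.701,"y":-0.265,"z":-0.005,"ax":0,"ay":0,"az":-0.952}
  ]
}}

```text
clock: 6.62
eef_pos: [523.0, 84.7, 201.1]
ee_rot: [179.9, 0.0, 90.0]
force: [1.3, 0.1, 0.7]
grip_width: 85.8
grip_force: 0.0
```

Request:
{"fn": "carry_out", "kwargs": {
  "motion": [
    {"jaw":-1,"x":0.095,"y":0.064,"z":0.0,"ax":0,"ay":0,"az":0},
    {"jaw":-1,"x":0.095,"y":0.064,"z":0.0,"ax":0,"ay":0,"az":0},
    {"jaw":-1,"x":0.095,"y":0.064,"z":0.0,"ax":0,"ay":0,"az":0},
    {"jaw":-1,"x":0.095,"y":0.064,"z":0.0,"ax":0,"ay":0,"az":0},
    {"jaw":-1,"x":0.095,"y":0.064,"z":0.0,"ax":0,"ay":0,"az":0},
    {"jaw":-1,"x":0.095,"y":0.064,"z":0.0,"ax":0,"ay":0,"az":0}
  ]
}}

```text
clock: 7.12
eef_pos: [585.7, 177.4, 200.6]
ee_rot: [-180.0, 0.0, 90.0]
force: [0.5, 0.5, 0.2]
grip_width: 85.1
grip_force: 0.0
```

Request:
{"fn": "carry_out", "kwargs": {
  "motion": [
    {"jaw":-1,"x":0.0086,"y":0.0053,"z":0.0,"ax":0,"ay":0,"az":0},
    {"jaw":-1,"x":0.0086,"y":0.0053,"z":0.03,"ax":0,"ay":0,"az":0},
    {"jaw":-1,"x":0.0086,"y":0.0053,"z":0.06,"ax":0,"ay":0,"az":0},
    {"jaw":-1,"x":0.0086,"y":0.0053,"z":0.08,"ax":0,"ay":0,"az":0},
    {"jaw":-1,"x":0.0086,"y":0.0053,"z":0.094,"ax":0,"ay":0,"az":0},
    {"jaw":-1,"x":0.0086,"y":0.0053,"z":0.094,"ax":0,"ay":0,"az":0},
    {"jaw":-1,"x":0.0086,"y":0.0053,"z":0.094,"ax":0,"ay":0,"az":0}
  ]
}}

```text
clock: 7.7
eef_pos: [591.0, 185.5, 107.3]
ee_rot: [-180.0, 0.0, 89.9]
force: [1.1, -0.5, 0.2]
grip_width: 85.5
grip_force: 0.0
```

Run:
```python
from h import *
s=cam("side"); t=cam("top"); im=np.hstack([cv2.resize(s["pixels"][100:240,190:340],(400,374),interpolation=2),cv2.resize(t["pixels"][170:310,140:290],(400,374),interpolation=2)])
cv2.imwrite("pics/hold.png",im[:,:,::-1]); print(r.observe()["eef_pos"],r.observe()["force"])
```

```text
[591.88508584 185.83271272 108.55843143] [0.49034097 0.72444487 0.28166778]
```

View pics/hold.png

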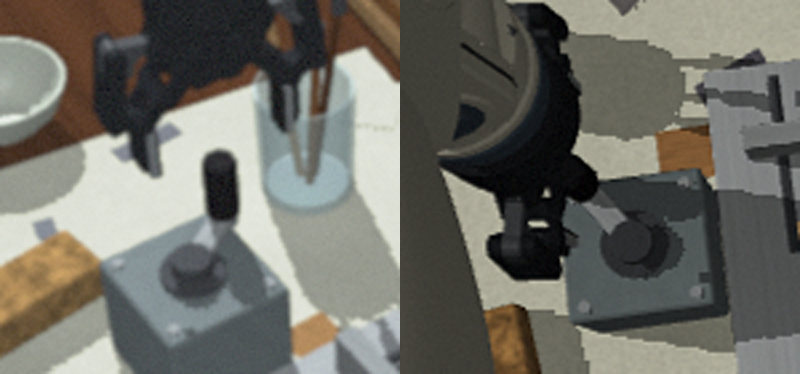

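Run:
```python
from h import *
s=cam("side"); t=cam("top")
for P in [(591,186,120),(591,186,142),(591,186,98),(634,186,121),(548,186,121),(634,186,140),(548,186,140),(552,152,102)]:
    a=proj(s,P); b=proj(t,P); print(P,np.round([(a[0]-190)*400/150,(a[1]-100)*374/140]),np.round([400+(b[0]-140)*400/150,(b[1]-170)*374/140]))
for n in("side","top"):
    c=cam(n); print([ (np.round(k["point"],1),round(k["p"],2)) for k in finder.tip_of(n,"crank_knob")[:1]])
```

```text
(591, 186, 120) [218. 187.] [572. 174.]
(591, 186, 142) [216. 162.] [564. 167.]
(591, 186, 98) [220. 212.] [580. 181.]
(634, 186, 121) [276. 165.] [573. 107.]
(548, 186, 121) [158. 207.] [570. 242.]
(634, 186, 140) [275. 143.] [566. 100.]
(548, 186, 140) [155. 185.] [563. 238.]
(552, 152, 102) [187. 259.] [631. 239.]
[(array([346.4, 265.3]), 0.74)]
[(array([336.8, 199.4]), 0.7)]
```

Request:
{"fn": "carry_out", "kwargs": {
  "motion": [
    {"jaw":1,"x":0,"y":0,"z":0.0,"ax":0,"ay":0,"az":0},
    {"jaw":1,"x":0,"y":0,"z":0.0,"ax":0,"ay":0,"az":0},
    {"jaw":1,"x":0,"y":0,"z":0.0,"ax":0,"ay":0,"az":0},
    {"jaw":1,"x":0,"y":0,"z":0.0,"ax":0,"ay":0,"az":0},
    {"jaw":1,"x":0,"y":0,"z":0.0,"ax":0,"ay":0,"az":0},
    {"jaw":1,"x":0,"y":0,"z":0.0,"ax":0,"ay":0,"az":0},
    {"jaw":1,"x":0,"y":0,"z":0.0,"ax":0,"ay":0,"az":0},
    {"jaw":1,"x":0,"y":0,"z":0.0,"ax":0,"ay":0,"az":0},
    {"jaw":1,"x":0,"y":0,"z":0.0,"ax":0,"ay":0,"az":0},
    {"jaw":1,"x":0,"y":0,"z":0.0,"ax":0,"ay":0,"az":0}
  ],
  "force": 50
}}

```text
clock: 8.93
eef_pos: [591.2, 185.9, 107.8]
ee_rot: [180.0, 0.0, 90.0]
force: [-2.6, -1.2, 7.5]
grip_width: -0.1
grip_force: 3.4
```

Run:
```python
from h import *
s=cam("side"); t=cam("top"); im=np.hstack([cv2.resize(s["pixels"][100:240,190:340],(400,374),interpolation=2),cv2.resize(t["pixels"][170:310,140:290],(400,374),interpolation=2)])
cv2.imwrite("pics/hold2.png",im[:,:,::-1]); o=r.observe();print(o["eef_pos"],o["force"],o["moment"],o["grip_width"],o["grip_force"])
```

```text
[591.17466074 185.89089142 107.85141462] [-1.66683375 -2.33707627  6.69735155] [-0.29809347  0.47781885 -0.01020236] -0.24717830744778146 3.4237351559568197
```

View pics/hold2.png

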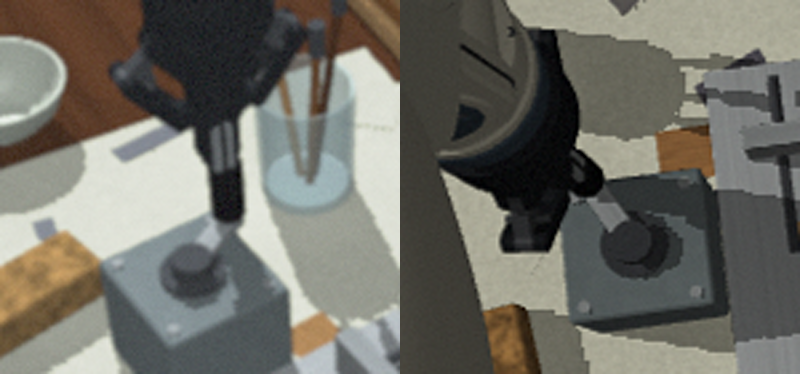

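The fingers are fully shut, with about 7 N pushing up on the tool. They seem to sit on or behind the knob rather than around it. I'll lift and compare the fingertips in the pictures with the reported TCP.

Request:
{"fn": "carry_out", "kwargs": {
  "motion": [
    {"jaw":1,"x":0,"y":0,"z":-0.03,"ax":0,"ay":0,"az":0},
    {"jaw":1,"x":-0.02,"y":-0.03,"z":-0.06,"ax":0,"ay":0,"az":0},
    {"jaw":1,"x":-0.05,"y":-0.05,"z":-0.07,"ax":0,"ay":0,"az":0},
    {"jaw":1,"x":-0.08,"y":-0.05,"z":-0.07,"ax":0,"ay":0,"az":0},
    {"jaw":1,"x":-0.08,"y":-0.05,"z":-0.07,"ax":0,"ay":0,"az":0},
    {"jaw":1,"x":-0.08,"y":-0.05,"z":-0.07,"ax":0,"ay":0,"az":0}
  ]
}}

```text
clock: 9.53
eef_pos: [541.2, 104.9, 177.6]
ee_rot: [179.9, -0.0, 89.9]
force: [-0.3, -0.5, 0.2]
grip_width: -0.5
grip_force: 0.0
```

Run:
```python
from h import *
s=cam("side"); t=cam("top"); o=r.observe(); p=o["eef_pos"]; ims=[]
for c in (s,t):
    a=c["pixels"].copy(); q=proj(c,p); print(q,proj(c,p+[0,0,19]),proj(c,p+[0,0,40])); cv2.drawMarker(a,tuple(int(round(v)) for v in q),(255,0,0),0,5,1)
    x,y=int(q[0])-70,int(q[1])-80; print(x,y); ims.append(cv2.resize(a[y:y+140,x:x+140],(400,400),interpolation=2))
cv2.imwrite("pics/tip.png",np.hstack(ims)[:,:,::-1]); print(p,o["force"],o["grip_width"])
for n in("side","top"):
    print([ (np.round(k["point"],1),round(k["p"],2)) for k in finder.tip_of(n,"crank_knob")[:1]])
```

```text
[np.float64(262.08814610874026), np.float64(183.26385459327994)] [np.float64(261.1285343912377), np.float64(174.36943900249696)] [np.float64(260.03387555395324), np.float64(164.22330338186316)]
192 103
[np.float64(247.2971787846331), np.float64(258.7653345525763)] [np.float64(245.49524696801956), np.float64(256.91159208981526)] [np.float64(243.38793949420827), np.float64(254.74369355432066)]
177 178
[541.21035333 106.28345416 176.81386964] [0.20907905 0.2890853  0.04480642] 0.2846387424593627
[(array([274.7, 168. ]), 0.82)]
[]
```

View pics/tip.png

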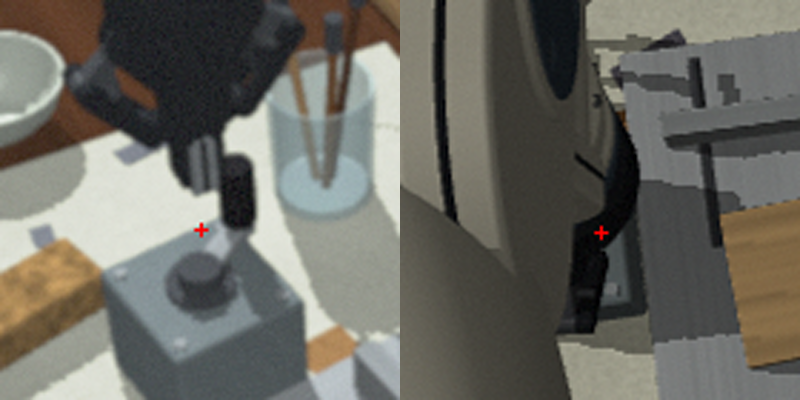

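The shut fingertips show at crop (205,188), while the reported TCP projects to (201,230). That puts the tips about 31 mm higher than reported. A light touch on the flat housing top (z = 86) will settle it.

Request:
{"fn": "carry_out", "kwargs": {
  "motion": [
    {"jaw":1,"x":0.016,"y":-0.013,"z":0.04,"ax":0,"ay":0,"az":0},
    {"jaw":1,"x":0.016,"y":-0.013,"z":0.08,"ax":0,"ay":0,"az":0},
    {"jaw":1,"x":0.016,"y":-0.013,"z":0.088,"ax":0,"ay":0,"az":0},
    {"jaw":1,"x":0.016,"y":-0.013,"z":0.093,"ax":0,"ay":0,"az":0},
    {"jaw":1,"x":0.016,"y":-0.013,"z":0.093,"ax":0,"ay":0,"az":0}
  ]
}}

```text
clock: 10.15
eef_pos: [528.3, 122.3, 83.8]
ee_rot: [-179.9, 0.0, 90.0]
force: [0.9, 0.7, 0.5]
grip_width: -0.1
grip_force: 0.0
```

Reported z is 83.8, below the 86 mm top, with no contact force, so there is an offset. I'll keep going down in small steps.

Request:
{"fn": "carry_out", "kwargs": {
  "motion": [
    {"jaw":1,"x":0,"y":0,"z":0.012,"ax":0,"ay":0,"az":0},
    {"jaw":1,"x":0,"y":0,"z":0.022,"ax":0,"ay":0,"az":0},
    {"jaw":1,"x":0,"y":0,"z":0.025,"ax":0,"ay":0,"az":0}
  ]
}}

```text
clock: 10.4
eef_pos: [528.7, 122.0, 59.1]
ee_rot: [180.0, -0.0, 90.0]
force: [0.2, 0.3, -0.1]
grip_width: -0.1
grip_force: 0.0
```

Request:
{"fn": "carry_out", "kwargs": {
  "motion": [
    {"jaw":1,"x":0,"y":0,"z":0.002,"ax":0,"ay":0,"az":0},
    {"jaw":1,"x":0,"y":0,"z":0.003,"ax":0,"ay":0,"az":0}
  ]
}}

```text
clock: 10.57
eef_pos: [528.6, 122.0, 56.4]
ee_rot: [180.0, -0.0, 90.0]
force: [0.5, 0.1, -0.7]
grip_width: -0.1
grip_force: 0.0
```

Request:
{"fn": "carry_out", "kwargs": {
  "motion": [
    {"jaw":1,"x":0,"y":0,"z":0.002,"ax":0,"ay":0,"az":0},
    {"jaw":1,"x":0,"y":0,"z":0.003,"ax":0,"ay":0,"az":0}
  ]
}}

```text
clock: 10.73
eef_pos: [528.4, 122.0, 53.3]
ee_rot: [180.0, -0.0, 90.0]
force: [-0.4, -0.6, 0.0]
grip_width: -0.0
grip_force: 0.0
```

Run:
```python
from h import *
s=cam("side"); o=r.observe(); p=o["eef_pos"]
a=s["pixels"].copy()
for z in (0,31): cv2.drawMarker(a,tuple(int(round(v)) for v in proj(s,p+[0,0,z])),(255,0,0),0,4,1)
cv2.imwrite("pics/tip2.png",cv2.resize(a[120:270,180:340],(800,600)[:2],interpolation=2)[:,:,::-1]); print(p,o["force"])
```

```text
[528.24928232 122.02977416  53.05740828] [-0.20418344  0.33034479 -0.52176845]
```

View pics/tip2.png

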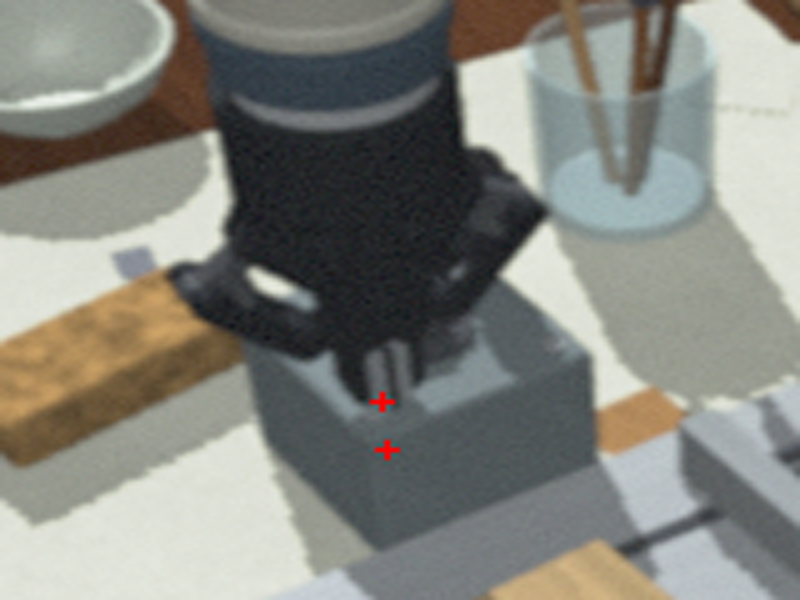

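The tips show at about (392,400), matching the +31 mm marker, just above the housing's near corner. I'll go down a little further to feel the contact.

Request:
{"fn": "carry_out", "kwargs": {
  "motion": [
    {"jaw":1,"x":0,"y":0,"z":0.002,"ax":0,"ay":0,"az":0},
    {"jaw":1,"x":0,"y":0,"z":0.002,"ax":0,"ay":0,"az":0}
  ]
}}

```text
clock: 10.95
eef_pos: [528.5, 122.1, 51.6]
ee_rot: [179.9, -0.0, 90.0]
force: [-1.2, 0.1, 5.4]
grip_width: 0.3
grip_force: 2.6
```

Request:
{"fn": "carry_out", "kwargs": {
  "motion": [
    {"jaw":1,"x":0,"y":0,"z":0.002,"ax":0,"ay":0,"az":0},
    {"jaw":1,"x":0,"y":0,"z":0.002,"ax":0,"ay":0,"az":0}
  ]
}}

```text
clock: 11.12
eef_pos: [528.6, 122.1, 51.5]
ee_rot: [179.8, 0.0, 90.0]
force: [-7.6, -0.8, 25.3]
grip_width: 0.0
grip_force: 12.5
```

Contact comes at reported z = 51.5, and the knob top gave 107.8. So the true tip is reported z + 34.4, consistently. I'll lift, open and locate the knob again.

Request:
{"fn": "carry_out", "kwargs": {
  "motion": [
    {"jaw":1,"x":0,"y":0,"z":-0.04,"ax":0,"ay":0,"az":0},
    {"jaw":-1,"x":0,"y":0,"z":-0.08,"ax":0,"ay":0,"az":0},
    {"jaw":-1,"x":0.0,"y":0,"z":-0.1,"ax":0,"ay":0,"az":0},
    {"jaw":-1,"x":0.0,"y":0,"z":-0.1,"ax":0,"ay":0,"az":0}
  ]
}}

```text
clock: 11.45
eef_pos: [530.4, 122.3, 154.1]
ee_rot: [179.5, -0.0, 90.0]
force: [0.7, -0.3, -0.3]
grip_width: 35.5
grip_force: 0.0
```

Run:
```python
from h import *
for i in range(3):
  for n in("side","top"):
    c=cam(n); print(n,[ (np.round(k["point"],1),round(k["p"],2),np.round(atz(c,k["point"],120),1)) for k in finder.tip_of(n,"crank_knob")[:1]])
    m=finder.masks_of(n,"crank_knob")[:1]
    for k in m:
        P=np.argwhere(k["region"]); print(" mask",round(k["p"],2),P.min(0)[::-1],P.max(0)[::-1],np.round(atz(c,P.mean(0)[::-1],120),1))
o=r.observe(); print(o["eef_pos"],o["force"])
```

```text
side [(array([272.9, 172.1]), 0.84, array([590.6, 180. , 120. ]))]
 mask 0.83 [268 156] [281 183] [595.1 181.7 120. ]
top [(array([318.5, 224.4]), 0.24, array([605.5,  -5. , 120. ]))]
side []
 mask 0.54 [285  91] [322 180] [675.6 223.3 120. ]
top [(array([335.9, 199.3]), 0.64, array([648.6, -35.6, 120. ]))]
side [(array([274.6, 169.8]), 0.81, array([595.7, 184. , 120. ]))]
 mask 0.61 [267 157] [281 183] [593.  181.1 120. ]
top []
[528.12424559 122.03626908 148.95362998] [0.49114009 0.3375631  0.82586963]
```

Request:
{"fn": "carry_out", "kwargs": {
  "motion": [
    {"jaw":-1,"x":0.03,"y":0.03,"z":0,"ax":0,"ay":0,"az":0},
    {"jaw":-1,"x":0.0615,"y":0.0634,"z":0,"ax":0,"ay":0,"az":0},
    {"jaw":-1,"x":0.0615,"y":0.0634,"z":0,"ax":0,"ay":0,"az":0},
    {"jaw":-1,"x":0.0615,"y":0.0634,"z":0.03,"ax":0,"ay":0,"az":0},
    {"jaw":-1,"x":0.0615,"y":0.0634,"z":0.06,"ax":0,"ay":0,"az":0},
    {"jaw":-1,"x":0.0615,"y":0.0634,"z":0.076,"ax":0,"ay":0,"az":0},
    {"jaw":-1,"x":0.0615,"y":0.0634,"z":0.076,"ax":0,"ay":0,"az":0},
    {"jaw":1,"x":0.0615,"y":0.0634,"z":0.076,"ax":0,"ay":0,"az":0},
    {"jaw":1,"x":0.0615,"y":0.0634,"z":0.076,"ax":0,"ay":0,"az":0},
    {"jaw":1,"x":0.0615,"y":0.0634,"z":0.076,"ax":0,"ay":0,"az":0},
    {"jaw":1,"x":0.0615,"y":0.0634,"z":0.076,"ax":0,"ay":0,"az":0},
    {"jaw":1,"x":0.0615,"y":0.0634,"z":0.076,"ax":0,"ay":0,"az":0},
    {"jaw":1,"x":0.0615,"y":0.0634,"z":0.076,"ax":0,"ay":0,"az":0},
    {"jaw":1,"x":0.0615,"y":0.0634,"z":0.076,"ax":0,"ay":0,"az":0},
    {"jaw":1,"x":0.0615,"y":0.0634,"z":0.076,"ax":0,"ay":0,"az":0}
  ],
  "force": 50
}}

```text
clock: 13.6
eef_pos: [592.2, 183.7, 74.1]
ee_rot: [179.9, -0.0, 90.0]
force: [0.8, 0.5, 6.3]
grip_width: 22.9
grip_force: 48.7
```

The knob is gripped: opening 23 mm, grip 49 N. Next I work out the circle steps.

```bash
cat > rows.py <<'E'
import sys, numpy as np
# usage: theta0 step n settle  -> shifts (mm): tool x = world y, tool y = world x
t0,st,n=map(float,sys.argv[1:4]); t0r=np.radians(t0)
for k in range(1,int(n)+1):
    t=np.radians(t0-st*k); print(round(t0-st*k,1), "x %.4f y %.4f"%(0.05*(np.sin(t)-np.sin(t0r)),0.05*(np.cos(t)-np.cos(t0r))))
E
python3 rows.py 39 10 12
```

```text
29.0 x -0.0072 y 0.0049
19.0 x -0.0152 y 0.0084
9.0 x -0.0236 y 0.0105
-1.0 x -0.0323 y 0.0111
-11.0 x -0.0410 y 0.0102
-21.0 x -0.0494 y 0.0078
-31.0 x -0.0572 y 0.0040
-41.0 x -0.0643 y -0.0011
-51.0 x -0.0703 y -0.0074
-61.0 x -0.0752 y -0.0146
-71.0 x -0.0787 y -0.0226
-81.0 x -0.0809 y -0.0310
```

Request:
{"fn": "carry_out", "kwargs": {
  "motion": [
    {"jaw":1,"x":-0.0072,"y":0.0049,"z":0,"ax":0,"ay":0,"az":0},
    {"jaw":1,"x":-0.0152,"y":0.0084,"z":0,"ax":0,"ay":0,"az":0},
    {"jaw":1,"x":-0.0236,"y":0.0105,"z":0,"ax":0,"ay":0,"az":0},
    {"jaw":1,"x":-0.0323,"y":0.0111,"z":0,"ax":0,"ay":0,"az":0},
    {"jaw":1,"x":-0.0323,"y":0.0111,"z":0,"ax":0,"ay":0,"az":0}
  ]
}}

```text
clock: 14.02
eef_pos: [603.8, 149.8, 74.1]
ee_rot: [179.9, 0.0, 89.9]
force: [2.0, -0.5, 6.5]
grip_width: 22.6
grip_force: 48.9
```

```bash
python3 -c "
from h import *
o=r.observe();print(o['eef_pos'],o['force'],o['moment'],o['grip_width'])"; python3 rows.py -1 10 4
```

```text
[603.75448163 149.78174362  74.1144588 ] [ 1.95665067 -0.46642119  6.54692017] [-0.07541625 -0.07701255 -0.02597453] 22.61625549085217
-11.0 x -0.0087 y -0.0009
-21.0 x -0.0170 y -0.0033
-31.0 x -0.0249 y -0.0071
-41.0 x -0.0319 y -0.0123
```

Request:
{"fn": "carry_out", "kwargs": {
  "motion": [
    {"jaw":1,"x":-0.0087,"y":-0.0009,"z":0,"ax":0,"ay":0,"az":0},
    {"jaw":1,"x":-0.017,"y":-0.0033,"z":0,"ax":0,"ay":0,"az":0},
    {"jaw":1,"x":-0.0249,"y":-0.0071,"z":0,"ax":0,"ay":0,"az":0},
    {"jaw":1,"x":-0.0249,"y":-0.0071,"z":0,"ax":0,"ay":0,"az":0}
  ]
}}

```text
clock: 14.35
eef_pos: [596.1, 124.9, 74.2]
ee_rot: [179.9, 0.0, 89.9]
force: [1.1, -1.3, 6.0]
grip_width: 22.4
grip_force: 49.0
```

```bash
for a in -31 -51 -71 -91 -111 -131 -151 -171; do echo; python3 rows.py $a 10 2;done
```

```text
-41.0 x -0.0071 y -0.0051
-51.0 x -0.0131 y -0.0114

-61.0 x -0.0049 y -0.0072
-71.0 x -0.0084 y -0.0152

-81.0 x -0.0021 y -0.0085
-91.0 x -0.0027 y -0.0172

-101.0 x 0.0009 y -0.0087
-111.0 x 0.0033 y -0.0170

-121.0 x 0.0038 y -0.0078
-131.0 x 0.0089 y -0.0149

-141.0 x 0.0063 y -0.0061
-151.0 x 0.0135 y -0.0109

-161.0 x 0.0080 y -0.0035
-171.0 x 0.0164 y -0.0057

-181.0 x 0.0087 y -0.0006
-191.0 x 0.0174 y 0.0003
```

Request:
{"fn": "carry_out", "kwargs": {
  "motion": [
    {"jaw":1,"x":-0.0071,"y":-0.0051,"z":0,"ax":0,"ay":0,"az":0},
    {"jaw":1,"x":-0.0131,"y":-0.0114,"z":0,"ax":0,"ay":0,"az":0},
    {"jaw":1,"x":-0.0131,"y":-0.0114,"z":0,"ax":0,"ay":0,"az":0}
  ]
}}

```text
clock: 14.6
eef_pos: [584.3, 112.0, 74.1]
ee_rot: [179.9, 0.0, 90.0]
force: [1.0, -0.5, 5.3]
grip_width: 22.8
grip_force: 49.1
```

Request:
{"fn": "carry_out", "kwargs": {
  "motion": [
    {"jaw":1,"x":-0.0049,"y":-0.0072,"z":0,"ax":0,"ay":0,"az":0},
    {"jaw":1,"x":-0.0084,"y":-0.0152,"z":0,"ax":0,"ay":0,"az":0},
    {"jaw":1,"x":-0.0084,"y":-0.0152,"z":0,"ax":0,"ay":0,"az":0}
  ]
}}

```text
clock: 14.85
eef_pos: [568.7, 103.8, 74.1]
ee_rot: [179.9, 0.0, 90.0]
force: [-0.7, -1.5, 4.9]
grip_width: 22.9
grip_force: 49.0
```

Request:
{"fn": "carry_out", "kwargs": {
  "motion": [
    {"jaw":1,"x":-0.0021,"y":-0.0085,"z":0,"ax":0,"ay":0,"az":0},
    {"jaw":1,"x":-0.0027,"y":-0.0172,"z":0,"ax":0,"ay":0,"az":0},
    {"jaw":1,"x":-0.0027,"y":-0.0172,"z":0,"ax":0,"ay":0,"az":0}
  ]
}}

```text
clock: 15.1
eef_pos: [551.2, 101.7, 74.1]
ee_rot: [179.9, 0.0, 90.0]
force: [-0.4, -1.1, 7.3]
grip_width: 22.8
grip_force: 49.1
```

Request:
{"fn": "carry_out", "kwargs": {
  "motion": [
    {"jaw":1,"x":0.0009,"y":-0.0087,"z":0,"ax":0,"ay":0,"az":0},
    {"jaw":1,"x":0.0033,"y":-0.017,"z":0,"ax":0,"ay":0,"az":0},
    {"jaw":1,"x":0.0033,"y":-0.017,"z":0,"ax":0,"ay":0,"az":0}
  ]
}}

```text
clock: 15.35
eef_pos: [534.3, 105.5, 74.0]
ee_rot: [179.9, -0.0, 90.0]
force: [-0.4, 0.6, 7.7]
grip_width: 22.7
grip_force: 49.1
```

Request:
{"fn": "carry_out", "kwargs": {
  "motion": [
    {"jaw":1,"x":0.0038,"y":-0.0078,"z":0,"ax":0,"ay":0,"az":0},
    {"jaw":1,"x":0.0089,"y":-0.0149,"z":0,"ax":0,"ay":0,"az":0},
    {"jaw":1,"x":0.0089,"y":-0.0149,"z":0,"ax":0,"ay":0,"az":0}
  ]
}}

```text
clock: 15.6
eef_pos: [519.8, 114.9, 74.0]
ee_rot: [179.9, -0.0, 90.0]
force: [0.3, 0.1, 6.0]
grip_width: 22.6
grip_force: 49.0
```

Request:
{"fn": "carry_out", "kwargs": {
  "motion": [
    {"jaw":1,"x":0.0063,"y":-0.0061,"z":0,"ax":0,"ay":0,"az":0},
    {"jaw":1,"x":0.0135,"y":-0.0109,"z":0,"ax":0,"ay":0,"az":0},
    {"jaw":1,"x":0.0135,"y":-0.0109,"z":0,"ax":0,"ay":0,"az":0}
  ]
}}

```text
clock: 15.85
eef_pos: [509.3, 128.6, 74.1]
ee_rot: [179.9, -0.0, 90.0]
force: [0.6, 0.2, 6.2]
grip_width: 22.8
grip_force: 49.1
```

Request:
{"fn": "carry_out", "kwargs": {
  "motion": [
    {"jaw":1,"x":0.008,"y":-0.0035,"z":0,"ax":0,"ay":0,"az":0},
    {"jaw":1,"x":0.0164,"y":-0.0057,"z":0,"ax":0,"ay":0,"az":0},
    {"jaw":1,"x":0.0164,"y":-0.0057,"z":0,"ax":0,"ay":0,"az":0}
  ]
}}

```text
clock: 16.1
eef_pos: [504.2, 145.1, 74.0]
ee_rot: [179.8, -0.0, 90.0]
force: [1.5, 1.3, 6.8]
grip_width: 23.1
grip_force: 49.2
```

Request:
{"fn": "carry_out", "kwargs": {
  "motion": [
    {"jaw":1,"x":0.0087,"y":-0.0006,"z":0,"ax":0,"ay":0,"az":0},
    {"jaw":1,"x":0.0174,"y":0.0003,"z":0,"ax":0,"ay":0,"az":0},
    {"jaw":1,"x":0.0174,"y":0.0003,"z":0,"ax":0,"ay":0,"az":0}
  ]
}}

```text
clock: 16.35
eef_pos: [504.9, 162.4, 74.0]
ee_rot: [179.8, -0.0, 90.0]
force: [1.8, 0.0, 7.7]
grip_width: 22.8
grip_force: 49.3
```

```bash
python3 -c "
from h import *
o=r.observe();print(o['eef_pos'],o['force'],o['moment'],o['grip_width'])";for a in -191 -211 -231 -251 -271; do echo; python3 rows.py $a 10 2;done
```

```text
[504.88697776 162.3866907   73.99163547] [1.77096549 0.01587462 7.70133755] [-0.01462348 -0.45116987 -0.017595  ] 22.802007406376628

-201.0 x 0.0084 y 0.0024
-211.0 x 0.0162 y 0.0062

-221.0 x 0.0071 y 0.0051
-231.0 x 0.0131 y 0.0114

-241.0 x 0.0049 y 0.0072
-251.0 x 0.0084 y 0.0152

-261.0 x 0.0021 y 0.0085
-271.0 x 0.0027 y 0.0172

-281.0 x -0.0009 y 0.0087
-291.0 x -0.0033 y 0.0170
```

Request:
{"fn": "carry_out", "kwargs": {
  "motion": [
    {"jaw":1,"x":0.0084,"y":0.0024,"z":0,"ax":0,"ay":0,"az":0},
    {"jaw":1,"x":0.0162,"y":0.0062,"z":0,"ax":0,"ay":0,"az":0},
    {"jaw":1,"x":0.0162,"y":0.0062,"z":0,"ax":0,"ay":0,"az":0}
  ]
}}

```text
clock: 16.6
eef_pos: [510.5, 177.0, 73.9]
ee_rot: [179.9, 0.2, 90.0]
force: [-2.5, -7.9, 11.0]
grip_width: 22.6
grip_force: 49.7
```

Request:
{"fn": "carry_out", "kwargs": {
  "motion": [
    {"jaw":1,"x":0.0071,"y":0.0051,"z":0,"ax":0,"ay":0,"az":0},
    {"jaw":1,"x":0.0131,"y":0.0114,"z":0,"ax":0,"ay":0,"az":0},
    {"jaw":1,"x":0.0131,"y":0.0114,"z":0,"ax":0,"ay":0,"az":0}
  ]
}}

```text
clock: 16.85
eef_pos: [521.5, 190.1, 73.9]
ee_rot: [180.0, 0.1, 90.0]
force: [-4.4, -7.0, 13.8]
grip_width: 22.6
grip_force: 49.9
```

Request:
{"fn": "carry_out", "kwargs": {
  "motion": [
    {"jaw":1,"x":0.0049,"y":0.0072,"z":0,"ax":0,"ay":0,"az":0},
    {"jaw":1,"x":0.0084,"y":0.0152,"z":0,"ax":0,"ay":0,"az":0},
    {"jaw":1,"x":0.0084,"y":0.0152,"z":0,"ax":0,"ay":0,"az":0}
  ]
}}

```text
clock: 17.1
eef_pos: [536.5, 198.7, 73.9]
ee_rot: [-180.0, 0.1, 90.0]
force: [-6.3, -3.3, 14.0]
grip_width: 22.8
grip_force: 50.0
```

Request:
{"fn": "carry_out", "kwargs": {
  "motion": [
    {"jaw":1,"x":0.0021,"y":0.0085,"z":0,"ax":0,"ay":0,"az":0},
    {"jaw":1,"x":0.0027,"y":0.0172,"z":0,"ax":0,"ay":0,"az":0},
    {"jaw":1,"x":0.0027,"y":0.0172,"z":0,"ax":0,"ay":0,"az":0}
  ]
}}

```text
clock: 17.35
eef_pos: [553.5, 201.8, 73.9]
ee_rot: [-180.0, 0.0, 90.0]
force: [-7.1, -0.7, 14.2]
grip_width: 22.6
grip_force: 50.1
```

The drive caught between -191° and -211° at about 8 N, so I take -200°. The target crank angle is therefore -920°, and the crank is now at -271°.

```bash
cat > rj.py <<'E'
import sys,numpy as np
t0,st,n=map(float,sys.argv[1:4]); a=np.radians(t0)
print("["+", ".join('{"jaw": 1, "x": %.4f, "y": %.4f, "z": 0, "ax": 0, "ay": 0, "az": 0}'%(.05*(np.sin(t)-np.sin(a)),.05*(np.cos(t)-np.cos(a))) for t in np.radians(t0-st*np.arange(1,n+1)))+"]")
E
python3 rj.py -271 10 20; echo; python3 rj.py -471 10 20
```

```text
[{"jaw": 1, "x": -0.0009, "y": 0.0087, "z": 0, "ax": 0, "ay": 0, "az": 0}, {"jaw": 1, "x": -0.0033, "y": 0.0170, "z": 0, "ax": 0, "ay": 0, "az": 0}, {"jaw": 1, "x": -0.0071, "y": 0.0249, "z": 0, "ax": 0, "ay": 0, "az": 0}, {"jaw": 1, "x": -0.0123, "y": 0.0319, "z": 0, "ax": 0, "ay": 0, "az": 0}, {"jaw": 1, "x": -0.0185, "y": 0.0380, "z": 0, "ax": 0, "ay": 0, "az": 0}, {"jaw": 1, "x": -0.0258, "y": 0.0429, "z": 0, "ax": 0, "ay": 0, "az": 0}, {"jaw": 1, "x": -0.0337, "y": 0.0464, "z": 0, "ax": 0, "ay": 0, "az": 0}, {"jaw": 1, "x": -0.0422, "y": 0.0485, "z": 0, "ax": 0, "ay": 0, "az": 0}, {"jaw": 1, "x": -0.0509, "y": 0.0491, "z": 0, "ax": 0, "ay": 0, "az": 0}, {"jaw": 1, "x": -0.0595, "y": 0.0482, "z": 0, "ax": 0, "ay": 0, "az": 0}, {"jaw": 1, "x": -0.0679, "y": 0.0458, "z": 0, "ax": 0, "ay": 0, "az": 0}, {"jaw": 1, "x": -0.0757, "y": 0.0420, "z": 0, "ax": 0, "ay": 0, "az": 0}, {"jaw": 1, "x": -0.0828, "y": 0.0369, "z": 0, "ax": 0, "ay": 0, "az": 0}, {"jaw": 1, "x": -0.0888, "y": 0.0306, "z": 0, "ax": 0, "ay": 0, "az": 0}, {"jaw": 1, "x": -0.0937, "y": 0.0234, "z": 0, "ax": 0, "ay": 0,
[... 1158 characters left out ...]
0198, "z": 0, "ax": 0, "ay": 0, "az": 0}, {"jaw": 1, "x": 0.0855, "y": -0.0135, "z": 0, "ax": 0, "ay": 0, "az": 0}, {"jaw": 1, "x": 0.0904, "y": -0.0063, "z": 0, "ax": 0, "ay": 0, "az": 0}, {"jaw": 1, "x": 0.0940, "y": 0.0016, "z": 0, "ax": 0, "ay": 0, "az": 0}, {"jaw": 1, "x": 0.0961, "y": 0.0101, "z": 0, "ax": 0, "ay": 0, "az": 0}, {"jaw": 1, "x": 0.0967, "y": 0.0188, "z": 0, "ax": 0, "ay": 0, "az": 0}, {"jaw": 1, "x": 0.0958, "y": 0.0275, "z": 0, "ax": 0, "ay": 0, "az": 0}, {"jaw": 1, "x": 0.0934, "y": 0.0358, "z": 0, "ax": 0, "ay": 0, "az": 0}, {"jaw": 1, "x": 0.0895, "y": 0.0437, "z": 0, "ax": 0, "ay": 0, "az": 0}, {"jaw": 1, "x": 0.0844, "y": 0.0507, "z": 0, "ax": 0, "ay": 0, "az": 0}]
```

Request:
{"fn": "carry_out", "kwargs": {
  "motion": [
    {"jaw":1,"x":-0.0009,"y":0.0087,"z":0,"ax":0,"ay":0,"az":0},
    {"jaw":1,"x":-0.0033,"y":0.017,"z":0,"ax":0,"ay":0,"az":0},
    {"jaw":1,"x":-0.0071,"y":0.0249,"z":0,"ax":0,"ay":0,"az":0},
    {"jaw":1,"x":-0.0123,"y":0.0319,"z":0,"ax":0,"ay":0,"az":0},
    {"jaw":1,"x":-0.0185,"y":0.038,"z":0,"ax":0,"ay":0,"az":0},
    {"jaw":1,"x":-0.0258,"y":0.0429,"z":0,"ax":0,"ay":0,"az":0},
    {"jaw":1,"x":-0.0337,"y":0.0464,"z":0,"ax":0,"ay":0,"az":0},
    {"jaw":1,"x":-0.0422,"y":0.0485,"z":0,"ax":0,"ay":0,"az":0},
    {"jaw":1,"x":-0.0509,"y":0.0491,"z":0,"ax":0,"ay":0,"az":0},
    {"jaw":1,"x":-0.0595,"y":0.0482,"z":0,"ax":0,"ay":0,"az":0},
    {"jaw":1,"x":-0.0679,"y":0.0458,"z":0,"ax":0,"ay":0,"az":0},
    {"jaw":1,"x":-0.0757,"y":0.042,"z":0,"ax":0,"ay":0,"az":0},
    {"jaw":1,"x":-0.0828,"y":0.0369,"z":0,"ax":0,"ay":0,"az":0},
    {"jaw":1,"x":-0.0888,"y":0.0306,"z":0,"ax":0,"ay":0,"az":0},
    {"jaw":1,"x":-0.0937,"y":0.0234,"z":0,"ax":0,"ay":0,"az":0},
    {"jaw":1,"x":-0.0973,"y":0.0154,"z":0,"ax":0,"ay":0,"az":0},
    {"jaw":1,"x":-0.0994,"y":0.0069,"z":0,"ax":0,"ay":0,"az":0},
    {"jaw":1,"x":-0.1,"y":-0.0017,"z":0,"ax":0,"ay":0,"az":0},
    {"jaw":1,"x":-0.0991,"y":-0.0104,"z":0,"ax":0,"ay":0,"az":0},
    {"jaw":1,"x":-0.0967,"y":-0.0188,"z":0,"ax":0,"ay":0,"az":0}
  ]
}}

```text
clock: 19.02
eef_pos: [537.7, 104.2, 74.2]
ee_rot: [179.6, 0.1, 89.9]
force: [10.8, -2.8, 1.9]
grip_width: 22.9
grip_force: 49.1
```

Request:
{"fn": "carry_out", "kwargs": {
  "motion": [
    {"jaw":1,"x":0.0038,"y":-0.0078,"z":0,"ax":0,"ay":0,"az":0},
    {"jaw":1,"x":0.0089,"y":-0.0149,"z":0,"ax":0,"ay":0,"az":0},
    {"jaw":1,"x":0.0152,"y":-0.0209,"z":0,"ax":0,"ay":0,"az":0},
    {"jaw":1,"x":0.0224,"y":-0.0258,"z":0,"ax":0,"ay":0,"az":0},
    {"jaw":1,"x":0.0304,"y":-0.0294,"z":0,"ax":0,"ay":0,"az":0},
    {"jaw":1,"x":0.0389,"y":-0.0315,"z":0,"ax":0,"ay":0,"az":0},
    {"jaw":1,"x":0.0476,"y":-0.0321,"z":0,"ax":0,"ay":0,"az":0},
    {"jaw":1,"x":0.0562,"y":-0.0312,"z":0,"ax":0,"ay":0,"az":0},
    {"jaw":1,"x":0.0646,"y":-0.0288,"z":0,"ax":0,"ay":0,"az":0},
    {"jaw":1,"x":0.0724,"y":-0.0249,"z":0,"ax":0,"ay":0,"az":0},
    {"jaw":1,"x":0.0795,"y":-0.0198,"z":0,"ax":0,"ay":0,"az":0},
    {"jaw":1,"x":0.0855,"y":-0.0135,"z":0,"ax":0,"ay":0,"az":0},
    {"jaw":1,"x":0.0904,"y":-0.0063,"z":0,"ax":0,"ay":0,"az":0},
    {"jaw":1,"x":0.094,"y":0.0016,"z":0,"ax":0,"ay":0,"az":0},
    {"jaw":1,"x":0.0961,"y":0.0101,"z":0,"ax":0,"ay":0,"az":0},
    {"jaw":1,"x":0.0967,"y":0.0188,"z":0,"ax":0,"ay":0,"az":0},
    {"jaw":1,"x":0.0958,"y":0.0275,"z":0,"ax":0,"ay":0,"az":0},
    {"jaw":1,"x":0.0934,"y":0.0358,"z":0,"ax":0,"ay":0,"az":0},
    {"jaw":1,"x":0.0895,"y":0.0437,"z":0,"ax":0,"ay":0,"az":0},
    {"jaw":1,"x":0.0844,"y":0.0507,"z":0,"ax":0,"ay":0,"az":0}
  ]
}}

```text
clock: 20.68
eef_pos: [584.6, 191.0, 74.0]
ee_rot: [-179.9, -0.2, 90.1]
force: [-9.1, 7.0, 12.0]
grip_width: 22.8
grip_force: 50.5
```

```bash
python3 -c "
from h import *
o=r.observe();print(o['eef_pos'],o['force'],o['moment'],o['grip_width'])"; python3 rj.py -671 10 20; echo; python3 rows.py -871 9.8 5
```

```text
[584.61222246 191.02918481  74.0082339 ] [-9.13543847  6.96105217 12.00094513] [1.41178425 1.89397591 0.05711181] 22.793322310473258
[{"jaw": 1, "x": -0.0063, "y": 0.0061, "z": 0, "ax": 0, "ay": 0, "az": 0}, {"jaw": 1, "x": -0.0135, "y": 0.0109, "z": 0, "ax": 0, "ay": 0, "az": 0}, {"jaw": 1, "x": -0.0215, "y": 0.0145, "z": 0, "ax": 0, "ay": 0, "az": 0}, {"jaw": 1, "x": -0.0299, "y": 0.0166, "z": 0, "ax": 0, "ay": 0, "az": 0}, {"jaw": 1, "x": -0.0386, "y": 0.0172, "z": 0, "ax": 0, "ay": 0, "az": 0}, {"jaw": 1, "x": -0.0473, "y": 0.0163, "z": 0, "ax": 0, "ay": 0, "az": 0}, {"jaw": 1, "x": -0.0557, "y": 0.0139, "z": 0, "ax": 0, "ay": 0, "az": 0}, {"jaw": 1, "x": -0.0635, "y": 0.0101, "z": 0, "ax": 0, "ay": 0, "az": 0}, {"jaw": 1, "x": -0.0705, "y": 0.0049, "z": 0, "ax": 0, "ay": 0, "az": 0}, {"jaw": 1, "x": -0.0766, "y": -0.0013, "z": 0, "ax": 0, "ay": 0, "az": 0}, {"jaw": 1, "x": -0.0815, "y": -0.0086, "z": 0, "ax": 0, "ay": 0, "az": 0}, {"jaw": 1, "x": -0.0850, "y": -0.0165, "z": 0, "ax": 0, "ay": 0, "az": 0}, {"jaw": 1, "x": -0.0871, "y": -0.0250, "z": 0, "ax": 0, "ay": 0, "az": 0}, {"jaw": 1, "x": -0.0877, "y": -0.0337, "z": 0, "ax": 0, "ay": 0, "az": 0}, {"jaw": 1, "x": -0.0868, "y": -0.0423, "z": 0, "ax": 0, "ay": 0, "az": 0}, {"jaw": 1, "x": -0.0844, "y": -0.0507, "z": 0, "ax": 0, "ay": 0, "az": 0}, {"jaw": 1, "x": -0.0806, "y": -0.0586, "z": 0, "ax": 0, "ay": 0, "az": 0}, {"jaw": 1, "x": -0.0755, "y": -0.0656, "z": 0, "ax": 0, "ay": 0, "az": 0}, {"jaw": 1, "x": -0.0692, "y": -0.0717, "z": 0, "ax": 0, "ay": 0, "az": 0}, {"jaw": 1, "x": -0.0620, "y": -0.0765, "z": 0, "ax": 0, "ay": 0, "az": 0}]

-880.8 x 0.0078 y -0.0035
-890.6 x 0.0161 y -0.0056
-900.4 x 0.0246 y -0.0063
-910.2 x 0.0331 y -0.0055
-920.0 x 0.0413 y -0.0033
```

Request:
{"fn": "carry_out", "kwargs": {
  "motion": [
    {"jaw":1,"x":-0.0063,"y":0.0061,"z":0,"ax":0,"ay":0,"az":0},
    {"jaw":1,"x":-0.0135,"y":0.0109,"z":0,"ax":0,"ay":0,"az":0},
    {"jaw":1,"x":-0.0215,"y":0.0145,"z":0,"ax":0,"ay":0,"az":0},
    {"jaw":1,"x":-0.0299,"y":0.0166,"z":0,"ax":0,"ay":0,"az":0},
    {"jaw":1,"x":-0.0386,"y":0.0172,"z":0,"ax":0,"ay":0,"az":0},
    {"jaw":1,"x":-0.0473,"y":0.0163,"z":0,"ax":0,"ay":0,"az":0},
    {"jaw":1,"x":-0.0557,"y":0.0139,"z":0,"ax":0,"ay":0,"az":0},
    {"jaw":1,"x":-0.0635,"y":0.0101,"z":0,"ax":0,"ay":0,"az":0},
    {"jaw":1,"x":-0.0705,"y":0.0049,"z":0,"ax":0,"ay":0,"az":0},
    {"jaw":1,"x":-0.0766,"y":-0.0013,"z":0,"ax":0,"ay":0,"az":0},
    {"jaw":1,"x":-0.0815,"y":-0.0086,"z":0,"ax":0,"ay":0,"az":0},
    {"jaw":1,"x":-0.085,"y":-0.0165,"z":0,"ax":0,"ay":0,"az":0},
    {"jaw":1,"x":-0.0871,"y":-0.025,"z":0,"ax":0,"ay":0,"az":0},
    {"jaw":1,"x":-0.0877,"y":-0.0337,"z":0,"ax":0,"ay":0,"az":0},
    {"jaw":1,"x":-0.0868,"y":-0.0423,"z":0,"ax":0,"ay":0,"az":0},
    {"jaw":1,"x":-0.0844,"y":-0.0507,"z":0,"ax":0,"ay":0,"az":0},
    {"jaw":1,"x":-0.0806,"y":-0.0586,"z":0,"ax":0,"ay":0,"az":0},
    {"jaw":1,"x":-0.0755,"y":-0.0656,"z":0,"ax":0,"ay":0,"az":0},
    {"jaw":1,"x":-0.0692,"y":-0.0717,"z":0,"ax":0,"ay":0,"az":0},
    {"jaw":1,"x":-0.062,"y":-0.0765,"z":0,"ax":0,"ay":0,"az":0}
  ]
}}

```text
clock: 22.35
eef_pos: [510.9, 125.9, 74.1]
ee_rot: [179.7, 0.2, 89.9]
force: [6.7, -9.1, 5.1]
grip_width: 22.9
grip_force: 49.6
```

Request:
{"fn": "carry_out", "kwargs": {
  "motion": [
    {"jaw":1,"x":0.0078,"y":-0.0035,"z":0,"ax":0,"ay":0,"az":0},
    {"jaw":1,"x":0.0161,"y":-0.0056,"z":0,"ax":0,"ay":0,"az":0},
    {"jaw":1,"x":0.0246,"y":-0.0063,"z":0,"ax":0,"ay":0,"az":0},
    {"jaw":1,"x":0.0331,"y":-0.0055,"z":0,"ax":0,"ay":0,"az":0},
    {"jaw":1,"x":0.0413,"y":-0.0033,"z":0,"ax":0,"ay":0,"az":0},
    {"jaw":1,"x":0.0413,"y":-0.0033,"z":0,"ax":0,"ay":0,"az":0},
    {"jaw":1,"x":0.0413,"y":-0.0033,"z":0,"ax":0,"ay":0,"az":0}
  ]
}}

```text
clock: 22.93
eef_pos: [506.4, 167.9, 74.0]
ee_rot: [179.9, 0.1, 90.0]
force: [-0.6, -6.7, 9.8]
grip_width: 22.9
grip_force: 50.3
```

Measured crank angle is -918.7°, that is 2.00 ± 0.03 loaded turns. I'll release and lift.

Request:
{"fn": "carry_out", "kwargs": {
  "motion": [
    {"jaw":-1,"x":0.0,"y":0,"z":0,"ax":0,"ay":0,"az":0},
    {"jaw":-1,"x":0,"y":0,"z":0,"ax":0,"ay":0,"az":0},
    {"jaw":-1,"x":0,"y":0,"z":0,"ax":0,"ay":0,"az":0},
    {"jaw":-1,"x":0,"y":0,"z":0,"ax":0,"ay":0,"az":0},
    {"jaw":-1,"x":0,"y":0,"z":0,"ax":0,"ay":0,"az":0},
    {"jaw":-1,"x":0,"y":0,"z":-0.02,"ax":0,"ay":0,"az":0},
    {"jaw":-1,"x":0,"y":0,"z":-0.06,"ax":0,"ay":0,"az":0},
    {"jaw":-1,"x":0,"y":0,"z":-0.09,"ax":0,"ay":0,"az":0},
    {"jaw":-1,"x":0,"y":0,"z":-0.09,"ax":0,"ay":0,"az":0}
  ]
}}

```text
clock: 23.68
eef_pos: [508.0, 169.5, 168.7]
ee_rot: [179.5, -0.1, 90.0]
force: [-1.2, -0.1, -0.4]
grip_width: 85.3
grip_force: 0.0
```

Request:
{"fn": "carry_out", "kwargs": {
  "motion": [
    {"jaw":-1,"x":-0.04,"y":-0.02,"z":-0.01,"ax":0,"ay":0,"az":-0.12},
    {"jaw":-1,"x":-0.08,"y":-0.04,"z":-0.02,"ax":0,"ay":0,"az":-0.24},
    {"jaw":-1,"x":-0.12,"y":-0.06,"z":-0.02,"ax":0,"ay":0,"az":-0.36},
    {"jaw":-1,"x":-0.16,"y":-0.061,"z":-0.02,"ax":0,"ay":0,"az":-0.48},
    {"jaw":-1,"x":-0.207,"y":-0.061,"z":-0.02,"ax":0,"ay":0,"az":-0.6},
    {"jaw":-1,"x":-0.207,"y":-0.061,"z":-0.02,"ax":0,"ay":0,"az":-0.72},
    {"jaw":-1,"x":-0.207,"y":-0.061,"z":-0.02,"ax":0,"ay":0,"az":-0.84},
    {"jaw":-1,"x":-0.207,"y":-0.061,"z":-0.02,"ax":0,"ay":0,"az":-0.96},
    {"jaw":-1,"x":-0.207,"y":-0.061,"z":-0.02,"ax":0,"ay":0,"az":-1.08},
    {"jaw":-1,"x":-0.207,"y":-0.061,"z":-0.02,"ax":0,"ay":0,"az":-1.2},
    {"jaw":-1,"x":-0.207,"y":-0.061,"z":-0.02,"ax":0,"ay":0,"az":-1.32},
    {"jaw":-1,"x":-0.207,"y":-0.061,"z":-0.02,"ax":0,"ay":0,"az":-1.44},
    {"jaw":-1,"x":-0.207,"y":-0.061,"z":-0.02,"ax":0,"ay":0,"az":-1.56},
    {"jaw":-1,"x":-0.207,"y":-0.061,"z":-0.02,"ax":0,"ay":0,"az":-1.679},
    {"jaw":-1,"x":-0.207,"y":-0.061,"z":-0.02,"ax":0,"ay":0,"az":-1.679},
    {"jaw":-1,"x":-0.207,"y":-0.061,"z":-0.02,"ax":0,"ay":0,"az":-1.679}
  ]
}}

```text
clock: 25.02
eef_pos: [444.6, -37.9, 182.9]
ee_rot: [180.0, -0.0, -174.0]
force: [-0.5, 0.3, -1.0]
grip_width: 85.7
grip_force: 0.0
```

Run:
```python
from h import *
for n in("side","top"):
    c=cam(n); save(c,n+"1")
    for q,z in [("panel",42),("gauge",57)]:
        for m in finder.masks_of(n,q)[:1]:
            k=np.argwhere(m["region"])[:,::-1]; P=np.array([atz(c,p,z)[:2] for p in k],np.float32)
            (cx,cy),(w,h),a=cv2.minAreaRect(P); print(n,q,round(m["p"],2),np.round([cx,cy,w,h,a],1))
# bed yaw from first top picture: near upper edge line via Hough segments
g=cv2.cvtColor(cv2.imread("pics/top0.png"),cv2.COLOR_BGR2GRAY); t=c
for l in cv2.createLineSegmentDetector().detect(g)[0][:,0]:
    A=atz(t,l[:2],20)[:2];B=atz(t,l[2:],20)[:2];L=np.linalg.norm(A-B)
    if L>80 and 400<A[0]<740 and -180<A[1]<120: print(np.round(A),np.round(B),round(L),round(np.degrees(np.arctan2(*(B-A)[::-1]))%90,1))
print(r.observe()["force"])
```

```text
side panel 0.61 [534.4 -31.7 106.4 150.7  10.1]
side gauge 0.58 [641.5 -16.5  57.3 202.9   7.3]
top panel 0.56 [532.9  34.7  47.1 111.1  73.6]
top gauge 0.81 [646.   -6.2  53.9 189.2   6.1]
[588.  54.] [498.  39.] 91 9.4
[443.  85.] [ 470. -147.] 234 6.5
[ 455. -166.] [428.  86.] 253 6.1
[629.  82.] [ 651. -110.] 193 6.6
[476.  32.] [ 500. -104.] 138 10.0
[ 589. -111.] [ 509. -126.] 81 10.3
[ 502. -105.] [590. -89.] 90 10.0
[ 474. -145.] [ 628. -127.] 155 6.5
[521. 111.] [611. 121.] 91 6.7
[638. -70.] [624.  54.] 125 6.7
[ 1.5323647  -0.54854701  0.58241677]
```

Bed yaw comes out at 6.5°, with the panel about 3.5° off it. The open gripper now lies across the panel's near edge. I'll descend behind that edge and use both open fingers as a two-point pusher.

Request:
{"fn": "carry_out", "kwargs": {
  "motion": [
    {"jaw":-1,"x":0,"y":0,"z":0.04,"ax":0,"ay":0,"az":-0.009},
    {"jaw":-1,"x":0,"y":0,"z":0.08,"ax":0,"ay":0,"az":-0.009},
    {"jaw":-1,"x":0,"y":0,"z":0.12,"ax":0,"ay":0,"az":-0.009},
    {"jaw":-1,"x":0,"y":0,"z":0.15,"ax":0,"ay":0,"az":-0.009},
    {"jaw":-1,"x":0,"y":0,"z":0.17,"ax":0,"ay":0,"az":-0.009},
    {"jaw":-1,"x":0,"y":0,"z":0.183,"ax":0,"ay":0,"az":-0.009},
    {"jaw":-1,"x":0,"y":0,"z":0.19,"ax":0,"ay":0,"az":-0.009},
    {"jaw":-1,"x":0,"y":0,"z":0.195,"ax":0,"ay":0,"az":-0.009},
    {"jaw":-1,"x":0,"y":0,"z":0.195,"ax":0,"ay":0,"az":-0.009},
    {"jaw":-1,"x":0,"y":0,"z":0.195,"ax":0,"ay":0,"az":-0.009}
  ]
}}

```text
clock: 26.15
eef_pos: [445.1, -38.1, -11.5]
ee_rot: [-180.0, 0.0, -173.3]
force: [0.4, -0.1, -0.7]
grip_width: 85.0
grip_force: 0.0
```

Run:
```python
from h import *
s=cam("side"); cv2.imwrite("pics/low.png",cv2.resize(s["pixels"][190:400,180:460],(800,600),interpolation=2)[:,:,::-1]); o=r.observe(); print(o["eef_pos"],o["ee_rot"],o["force"])
```

```text
[445.27480301 -38.11343619 -11.25301194] [-1.79970068e+02  7.51711080e-02 -1.73294024e+02] [-0.04516071 -0.191184   -0.24520706]
```

View pics/low.png

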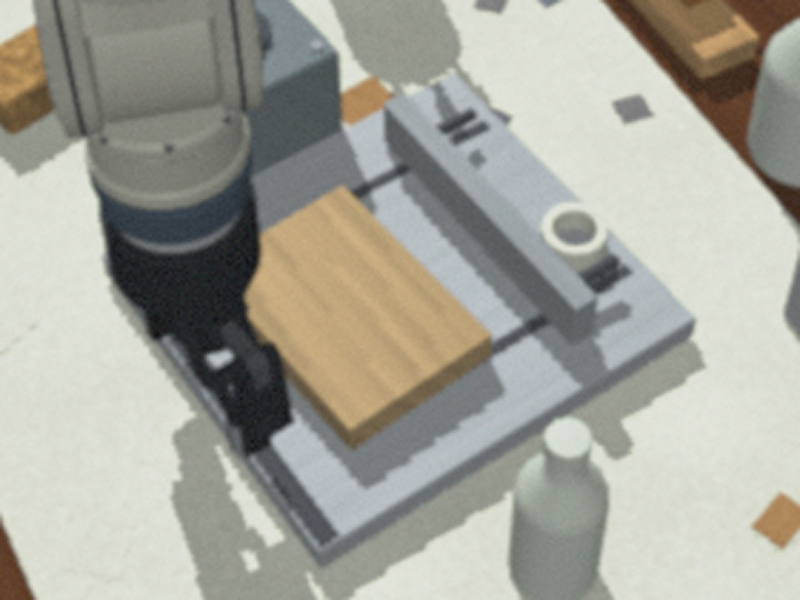

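The fingers sit low behind the panel's near edge: visible fingertip at about (258,440), panel corner at (350,440), gauge bar from (390,110) to (590,320). I'll start a gentle push.

Request:
{"fn": "carry_out", "kwargs": {
  "motion": [
    {"jaw":-1,"x":-0.005,"y":0,"z":0,"ax":0,"ay":0,"az":0},
    {"jaw":-1,"x":-0.01,"y":0,"z":0,"ax":0,"ay":0,"az":0},
    {"jaw":-1,"x":-0.015,"y":0,"z":0,"ax":0,"ay":0,"az":0},
    {"jaw":-1,"x":-0.018,"y":0,"z":0,"ax":0,"ay":0,"az":0},
    {"jaw":-1,"x":-0.021,"y":0,"z":0,"ax":0,"ay":0,"az":0},
    {"jaw":-1,"x":-0.024,"y":0,"z":0,"ax":0,"ay":0,"az":0},
    {"jaw":-1,"x":-0.027,"y":0,"z":0,"ax":0,"ay":0,"az":0},
    {"jaw":-1,"x":-0.03,"y":0,"z":0,"ax":0,"ay":0,"az":0},
    {"jaw":-1,"x":-0.033,"y":0,"z":0,"ax":0,"ay":0,"az":0},
    {"jaw":-1,"x":-0.036,"y":0,"z":0,"ax":0,"ay":0,"az":0}
  ]
}}

```text
clock: 27.03
eef_pos: [480.3, -33.6, -12.1]
ee_rot: [180.0, -0.0, -173.3]
force: [-1.1, 0.2, 1.0]
grip_width: 85.2
grip_force: 0.7
```

Request:
{"fn": "carry_out", "kwargs": {
  "motion": [
    {"jaw":-1,"x":-0.002,"y":0,"z":0,"ax":0,"ay":0,"az":0},
    {"jaw":-1,"x":-0.004,"y":0,"z":0,"ax":0,"ay":0,"az":0},
    {"jaw":-1,"x":-0.006,"y":0,"z":0,"ax":0,"ay":0,"az":0},
    {"jaw":-1,"x":-0.008,"y":0,"z":0,"ax":0,"ay":0,"az":0},
    {"jaw":-1,"x":-0.01,"y":0,"z":0,"ax":0,"ay":0,"az":0},
    {"jaw":-1,"x":-0.012,"y":0,"z":0,"ax":0,"ay":0,"az":0}
  ]
}}

```text
clock: 27.53
eef_pos: [492.5, -32.3, -12.1]
ee_rot: [-180.0, -0.0, -173.3]
force: [-0.8, -0.1, -0.7]
grip_width: 85.7
grip_force: 0.4
```

Run:
```python
from h import *
s=cam("side"); cv2.imwrite("pics/mid.png",cv2.resize(s["pixels"][190:400,180:460],(800,600),interpolation=2)[:,:,::-1]); o=r.observe(); print(o["eef_pos"],o["ee_rot"],o["force"])
```

```text
[492.910372   -32.37569377 -12.04666048] [-1.79996829e+02  2.13506301e-02 -1.73285290e+02] [-0.21889343 -0.18143023  0.39321824]
```

View pics/mid.png

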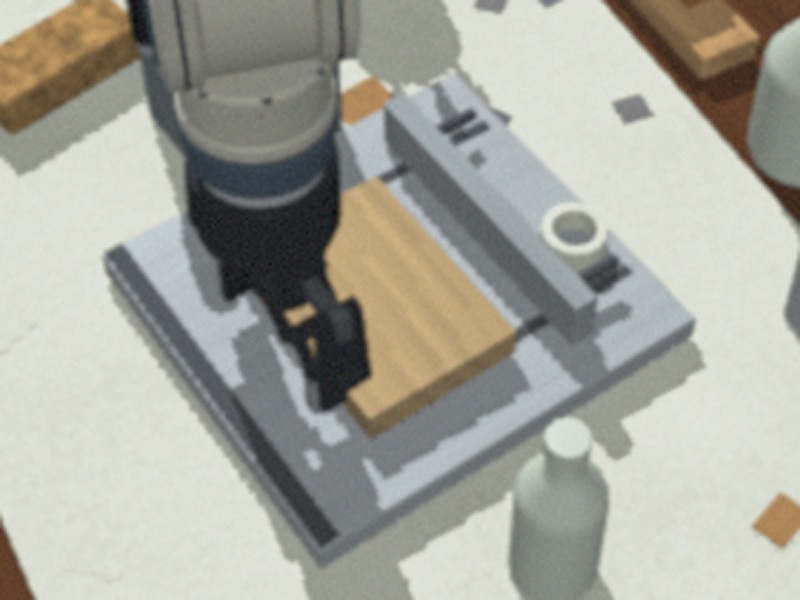

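The panel moved and squared up; its far-right corner is at (515,335), with a gap of roughly 20–25 mm to the gauge. I'll continue gently.

Request:
{"fn": "carry_out", "kwargs": {
  "motion": [
    {"jaw":-1,"x":-0.002,"y":0,"z":0,"ax":0,"ay":0,"az":0},
    {"jaw":-1,"x":-0.004,"y":0,"z":0,"ax":0,"ay":0,"az":0},
    {"jaw":-1,"x":-0.006,"y":0,"z":0,"ax":0,"ay":0,"az":0},
    {"jaw":-1,"x":-0.008,"y":0,"z":0,"ax":0,"ay":0,"az":0},
    {"jaw":-1,"x":-0.01,"y":0,"z":0,"ax":0,"ay":0,"az":0},
    {"jaw":-1,"x":-0.012,"y":0,"z":0,"ax":0,"ay":0,"az":0}
  ]
}}

```text
clock: 28.08
eef_pos: [504.4, -30.9, -12.0]
ee_rot: [180.0, -0.0, -173.3]
force: [-2.6, 0.1, 0.3]
grip_width: 85.3
grip_force: 0.8
```

Run:
```python
from h import *
# panel/gauge top faces from side and top masks: gap along bed x
u=np.array([np.cos(np.radians(6.5)),np.sin(np.radians(6.5))]);v=np.array([-u[1],u[0]])
for n in("side","top"):
    c=cam(n)
    m=finder.masks_of(n,"panel")[:1]; 
    for k in m:
        P=np.array([atz(c,p,42)[:2] for p in np.argwhere(k["region"])[:,::-1]]); print(n,"panel far",np.percentile(P@u,99.5),"near",np.percentile(P@u,.5),"y",np.percentile(P@v,[.5,99.5]))
    for k in finder.masks_of(n,"gauge")[:1]:
        P=np.array([atz(c,p,57)[:2] for p in np.argwhere(k["region"])[:,::-1]]); print(n,"gauge",np.percentile(P@u,[.5,99.5]),"y",np.percentile(P@v,[.5,99.5]))
o=r.observe(); print(o["eef_pos"],o["eef_pos"][:2]@u,o["force"])
```

```text
side panel far 608.3788491533157 near 503.79231648568316 y [-169.9149624   -22.89538131]
side gauge [608.52934094 665.99172257] y [-189.91932994   10.47241461]
top panel far 605.2929491053657 near 539.0231670590528 y [-43.47956131 -19.66688219]
top gauge [614.94071793 666.16888647] y [-172.5339455    14.06793742]
[504.34573941 -30.94258285 -12.00681918] 497.60093238731463 [ 0.04392841 -0.6539763   0.44752716]
```

Request:
{"fn": "carry_out", "kwargs": {
  "motion": [
    {"jaw":-1,"x":-0.001,"y":0,"z":0,"ax":0,"ay":0,"az":0},
    {"jaw":-1,"x":-0.002,"y":0,"z":0,"ax":0,"ay":0,"az":0},
    {"jaw":-1,"x":-0.003,"y":0,"z":0,"ax":0,"ay":0,"az":0},
    {"jaw":-1,"x":-0.004,"y":0,"z":0,"ax":0,"ay":0,"az":0},
    {"jaw":-1,"x":-0.005,"y":0,"z":0,"ax":0,"ay":0,"az":0},
    {"jaw":-1,"x":-0.006,"y":0,"z":0,"ax":0,"ay":0,"az":0}
  ]
}}

```text
clock: 28.88
eef_pos: [510.2, -30.2, -12.0]
ee_rot: [-180.0, -0.0, -173.3]
force: [-1.7, 0.6, 1.7]
grip_width: 85.9
grip_force: 1.0
```

Request:
{"fn": "carry_out", "kwargs": {
  "motion": [
    {"jaw":-1,"x":-0.001,"y":0,"z":0,"ax":0,"ay":0,"az":0},
    {"jaw":-1,"x":-0.0015,"y":0,"z":0,"ax":0,"ay":0,"az":0}
  ]
}}

```text
clock: 29.05
eef_pos: [511.8, -30.0, -12.1]
ee_rot: [180.0, 0.0, -173.3]
force: [-2.3, -1.0, 0.5]
grip_width: 85.0
grip_force: 1.1
```

Request:
{"fn": "carry_out", "kwargs": {
  "motion": [
    {"jaw":-1,"x":-0.0007,"y":0,"z":0,"ax":0,"ay":0,"az":0},
    {"jaw":-1,"x":-0.0015,"y":0,"z":0,"ax":0,"ay":0,"az":0},
    {"jaw":-1,"x":-0.0015,"y":0,"z":0,"ax":0,"ay":0,"az":0}
  ]
}}

```text
clock: 29.3
eef_pos: [513.4, -29.9, -12.0]
ee_rot: [180.0, 0.0, -173.3]
force: [-1.4, 0.7, 1.7]
grip_width: 85.6
grip_force: 0.6
```

Request:
{"fn": "carry_out", "kwargs": {
  "motion": [
    {"jaw":-1,"x":-0.0007,"y":0,"z":0,"ax":0,"ay":0,"az":0},
    {"jaw":-1,"x":-0.0015,"y":0,"z":0,"ax":0,"ay":0,"az":0},
    {"jaw":-1,"x":-0.0015,"y":0,"z":0,"ax":0,"ay":0,"az":0}
  ]
}}

```text
clock: 29.55
eef_pos: [514.9, -29.7, -12.0]
ee_rot: [180.0, 0.0, -173.3]
force: [-2.0, -1.6, 0.2]
grip_width: 85.2
grip_force: 0.6
```

Request:
{"fn": "carry_out", "kwargs": {
  "motion": [
    {"jaw":-1,"x":-0.0007,"y":0,"z":0,"ax":0,"ay":0,"az":0},
    {"jaw":-1,"x":-0.0015,"y":0,"z":0,"ax":0,"ay":0,"az":0},
    {"jaw":-1,"x":-0.0015,"y":0,"z":0,"ax":0,"ay":0,"az":0}
  ]
}}

```text
clock: 29.8
eef_pos: [516.3, -29.5, -12.0]
ee_rot: [180.0, 0.0, -173.3]
force: [-1.3, -0.5, 0.7]
grip_width: 85.4
grip_force: 0.5
```

Request:
{"fn": "carry_out", "kwargs": {
  "motion": [
    {"jaw":-1,"x":-0.0007,"y":0,"z":0,"ax":0,"ay":0,"az":0},
    {"jaw":-1,"x":-0.0015,"y":0,"z":0,"ax":0,"ay":0,"az":0},
    {"jaw":-1,"x":-0.0015,"y":0,"z":0,"ax":0,"ay":0,"az":0}
  ]
}}

```text
clock: 30.05
eef_pos: [517.8, -29.3, -12.0]
ee_rot: [180.0, 0.0, -173.3]
force: [-1.7, 0.4, 1.6]
grip_width: 85.4
grip_force: 0.5
```

Run:
```python
from h import *
s=cam("side"); cv2.imwrite("pics/gap.png",cv2.resize(s["pixels"][215:365,240:440],(800,600),interpolation=2)[:,:,::-1]); o=r.observe(); print(o["eef_pos"],o["force"],o["moment"])
```

```text
[517.80869649 -29.33981726 -12.04766971] [-0.62273526 -1.07262344  0.38874042] [-2.96906503e-05  2.29765512e-01  5.48195100e-02]
```

View pics/gap.png

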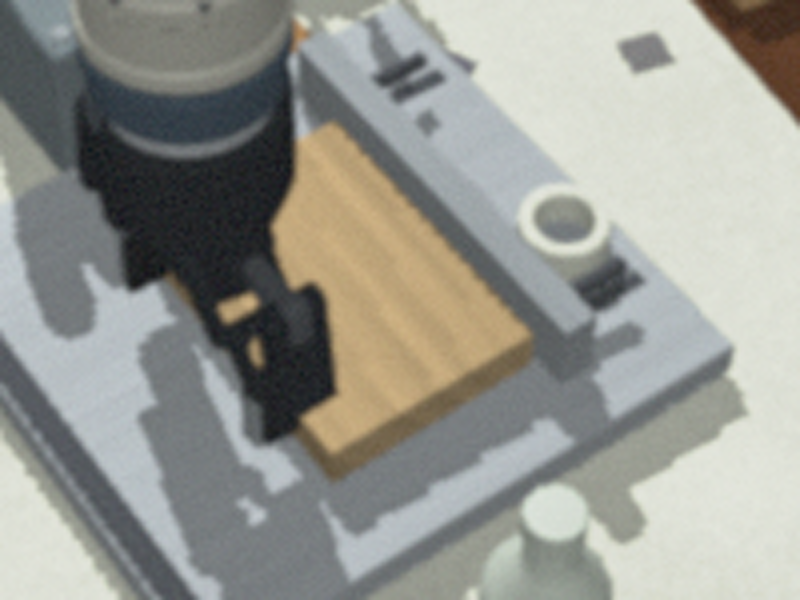

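The panel's far edge now almost coincides with the gauge foot line, (290,105) to (565,380). I'll take finer steps.

Request:
{"fn": "carry_out", "kwargs": {
  "motion": [
    {"jaw":-1,"x":-0.0005,"y":0,"z":0,"ax":0,"ay":0,"az":0},
    {"jaw":-1,"x":-0.001,"y":0,"z":0,"ax":0,"ay":0,"az":0},
    {"jaw":-1,"x":-0.001,"y":0,"z":0,"ax":0,"ay":0,"az":0}
  ]
}}

```text
clock: 30.35
eef_pos: [518.7, -29.2, -12.1]
ee_rot: [180.0, -0.0, -173.3]
force: [-1.3, -0.1, 1.1]
grip_width: 85.2
grip_force: 0.7
```

Request:
{"fn": "carry_out", "kwargs": {
  "motion": [
    {"jaw":-1,"x":-0.0005,"y":0,"z":0,"ax":0,"ay":0,"az":0},
    {"jaw":-1,"x":-0.001,"y":0,"z":0,"ax":0,"ay":0,"az":0},
    {"jaw":-1,"x":-0.001,"y":0,"z":0,"ax":0,"ay":0,"az":0}
  ]
}}

```text
clock: 30.6
eef_pos: [519.7, -29.1, -12.1]
ee_rot: [180.0, 0.0, -173.3]
force: [-1.5, -0.2, 1.4]
grip_width: 85.5
grip_force: 0.6
```

Request:
{"fn": "carry_out", "kwargs": {
  "motion": [
    {"jaw":-1,"x":-0.0005,"y":0,"z":0,"ax":0,"ay":0,"az":0},
    {"jaw":-1,"x":-0.001,"y":0,"z":0,"ax":0,"ay":0,"az":0},
    {"jaw":-1,"x":-0.001,"y":0,"z":0,"ax":0,"ay":0,"az":0}
  ]
}}

```text
clock: 30.85
eef_pos: [520.3, -29.0, -12.1]
ee_rot: [180.0, -0.0, -173.3]
force: [-4.4, -0.5, 2.9]
grip_width: 85.2
grip_force: 1.7
```

Force is rising, so contact has been made. One more small nudge seats the other corner.

Request:
{"fn": "carry_out", "kwargs": {
  "motion": [
    {"jaw":-1,"x":-0.0003,"y":0,"z":0,"ax":0,"ay":0,"az":0},
    {"jaw":-1,"x":-0.0006,"y":0,"z":0,"ax":0,"ay":0,"az":0},
    {"jaw":-1,"x":-0.0006,"y":0,"z":0,"ax":0,"ay":0,"az":0}
  ]
}}

```text
clock: 31.1
eef_pos: [520.3, -28.9, -12.1]
ee_rot: [180.0, -0.1, -173.3]
force: [-5.9, -0.2, 3.7]
grip_width: 85.5
grip_force: 3.1
```

```bash
python3 -c "
from h import *
o=r.observe();print(o['eef_pos'],o['ee_rot'],o['force'],o['moment'])"
```

```text
[520.32997268 -28.94008317 -12.14958309] [ 1.79997101e+02 -8.69951087e-02 -1.73294814e+02] [-5.88436269 -0.22611839  3.73650943] [-0.1720357   1.12150357 -0.10481489]
```

Request:
{"fn": "carry_out", "kwargs": {
  "motion": [
    {"jaw":-1,"x":-0.0004,"y":0,"z":0,"ax":0,"ay":0,"az":0},
    {"jaw":-1,"x":-0.0008,"y":0,"z":0,"ax":0,"ay":0,"az":0},
    {"jaw":-1,"x":-0.0008,"y":0,"z":0,"ax":0,"ay":0,"az":0}
  ]
}}

```text
clock: 31.35
eef_pos: [520.4, -28.9, -12.2]
ee_rot: [180.0, -0.2, -173.3]
force: [-9.4, -1.1, 5.6]
grip_width: 85.5
grip_force: 4.7
```

Firmly seated at about 9 N. I'll back off straight, lift, retreat and look.

Request:
{"fn": "carry_out", "kwargs": {
  "motion": [
    {"jaw":-1,"x":0.004,"y":0,"z":0,"ax":0,"ay":0,"az":0},
    {"jaw":-1,"x":0.02,"y":0,"z":0,"ax":0,"ay":0,"az":0},
    {"jaw":-1,"x":0.04,"y":0,"z":0,"ax":0,"ay":0,"az":0},
    {"jaw":-1,"x":0.05,"y":0,"z":-0.03,"ax":0,"ay":0,"az":0},
    {"jaw":-1,"x":0.05,"y":0,"z":-0.07,"ax":0,"ay":0,"az":0},
    {"jaw":-1,"x":0.05,"y":0,"z":-0.11,"ax":0,"ay":0,"az":0},
    {"jaw":-1,"x":0.05,"y":0,"z":-0.15,"ax":0,"ay":0,"az":0},
    {"jaw":-1,"x":0.05,"y":-0.04,"z":-0.17,"ax":0,"ay":0,"az":0},
    {"jaw":-1,"x":0.05,"y":-0.08,"z":-0.17,"ax":0,"ay":0,"az":0},
    {"jaw":-1,"x":0.06,"y":-0.12,"z":-0.17,"ax":0,"ay":0,"az":0},
    {"jaw":-1,"x":0.08,"y":-0.16,"z":-0.17,"ax":0,"ay":0,"az":0},
    {"jaw":-1,"x":0.1,"y":-0.2,"z":-0.17,"ax":0,"ay":0,"az":0},
    {"jaw":-1,"x":0.1,"y":-0.23,"z":-0.17,"ax":0,"ay":0,"az":0},
    {"jaw":-1,"x":0.1,"y":-0.23,"z":-0.17,"ax":0,"ay":0,"az":0}
  ]
}}

```text
clock: 32.52
eef_pos: [449.6, -275.0, 157.7]
ee_rot: [-179.8, 0.1, -173.6]
force: [-0.6, -0.2, 0.1]
grip_width: 85.3
grip_force: 0.0
```

Run:
```python
from h import *
s=cam("side"); t=cam("top")
im=np.hstack([cv2.resize(c["pixels"][y:y+170,x:x+170],(400,400),interpolation=2) for c,x,y in((s,230,200),(t,240,165))])
cv2.imwrite("pics/end.png",im[:,:,::-1])
for n,c in(("top",t),("side",s)):
    for q,z in [("panel",42),("gauge",57)]:
        for m in finder.masks_of(n,q)[:1]:
            P=np.array([atz(c,p,z)[:2] for p in np.argwhere(m["region"])[:,::-1]],np.float32); (cx,cy),(w,h),a=cv2.minAreaRect(P); print(n,q,round(m["p"],2),np.round([cx,cy,w,h,a],1))
o=r.observe();print(o["eef_pos"],o["force"],o["clock"])
```

```text
top panel 0.64 [577.8 -24.  103.2 142.7   6.2]
top gauge 0.68 [644.3  -7.2  54.6 187.2   5.3]
side panel 0.48 [578.5 -35.5  21.8 163.5  43.5]
side gauge 0.58 [646.9 -92.9  64.7  31.3  40.7]
[ 449.85036069 -267.8321857   158.09033483] [-0.37096967  0.36394164 -0.67159561] 32.8167
```

View pics/end.png

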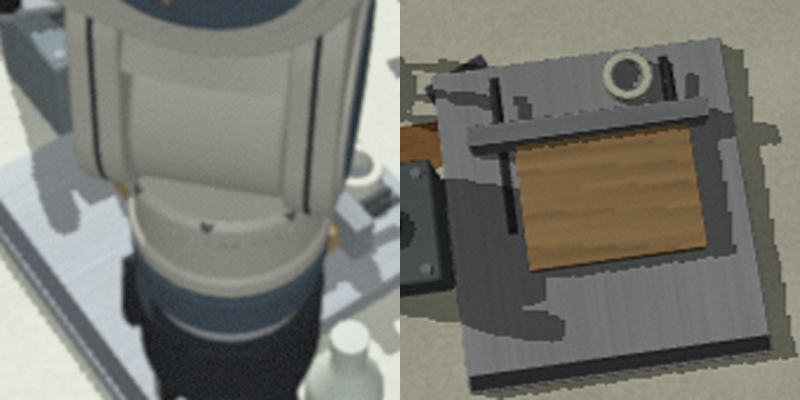

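In the top view the panel's far edge lies along the gauge with no visible gap, roughly centred, and the tape is where it was. The arm is clear, so I'm handing in.

```bash
python3 -c "
from bench import order
print(order.finish_job())"
```

```text
the job is handed in; nothing more can be done
None
```

The job is handed in: I gave the crank about two loaded turns (2.00 ± 0.03 by my estimate of where the drive caught), released it, and slid the panel flush against the back gauge at about 9 N; the hand-in returned no pass or fail verdict.

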